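# Pack the washed pump parts from the catch tray

### The arm

A 6-joint arm with a two-finger parallel gripper is mounted at the origin on the work surface. World frame = base frame: x ahead of the robot, y to its left, z up, the work surface at z = 0. Lengths are in m, angles in rad, forces in N, time in s.
With the tool pointing down it reaches from about 0.35 to 0.925 m from the base axis. Payload 6.4 kg.
Tool frame: the origin (TCP) lies midway between the tips of the shut fingers; the grasp point (between the pads) lies 19 mm behind it; y points along the fingers, x is the direction in which the jaws open and shut, and the axes are right-handed (so a half turn about y gives the same grasp; the last joint's range is limited). The gripper opens to 85 mm and grips with 20 to 120 N. Pads are 22 mm wide; open, the fingers measure 114 mm over their backs; the gripper's body (76 mm by 85 mm) begins 54 mm behind the grasp point. The pads swing forward as they close: fully open they stand 13 mm farther back than shut.
Start: joints at [1.043, 0.245, 1.558, -0, 1.339, -0.174], TCP at [0.225, 0.61, 0.231] pointing down, gripper open.
Joint ranges: [-3.13, 3.13], [-1.02, 2.26], [0.13, 2.54], [-0.95, 4.09], [0.21, 2.88], [-2.74, 2.74]. Speed limits (rad/s): [2.57, 2.57, 3.14, 3.14, 3.14, 3.14].

### API

Orientations are given as a 3x3 rotation matrix whose columns are the frame's x, y, z axes.
In Python, from station import monitor, grab_frame, ticket, spot_in, cut_out gives the robot as it stands.
- The arm moves only by the shell command python3 -m jog 'ROWS' [FORCE]. ROWS is JSON, a list of rows, each an object with "delta_pos": the shift along the world's x, y, z in m, a list of three; "dr": the turn, a rotation vector about the world's x, y, z in degrees, a list of three; "grip": the closure, from 0 (fully open) to 1 (shut). In form: [{"delta_pos": [tx, ty, tz], "dr": [ax, ay, az], "grip": grip}, ...]. A call has 1 to 12 rows; each row is the pose to reach, as a shift and turn from the pose measured when the call began; what a row does not reach only later rows make up. A row lasts 1/10 s, in which the tool goes at most 50 mm and 8.59 degrees, less where a joint would pass 70% of its speed; a pose out of reach is approached as far as the arm can. A call with a gripper value outside its range is refused whole. The fingers move at their own pace and stop on an object; FORCE is the grip in N (left out, the last holds). Time passes only in rows, so rows that repeat a pose let the fingers close. It gives the time, the measured TCP pose, the force and the opening at its end, in the units of the state.
- monitor.sense(): the state, without advancing time (a new reading comes with each control period).
- grab_frame(name): name is "side" or "top" or "wrist"; returns a dict with "pixels" (480x640x3 uint8, blue, green, red), "vfov" (degrees; the focal length in pixels is half the picture's height over the tangent of half this angle, whatever the lens; pixels are square), "cx", "cy" (the principal point, pixels), "eye" and "orientation" of the camera in the world. Camera axes: x right, y up, looking along -z (the intrinsics and any distortion apply to the point x, -y, -z); pixel columns grow to the right and rows downward; lengths in m; the calibration is good to about 2 mm. A picture is of the moment at which its call begins. There is no depth.
- ticket.finish_job(): hands the job in, once; it reports no verdict.
Trained networks look in the newest picture that a camera, given by its name, has taken for a name from the list of things; names that differ only in an ending like _2 or _b are one class to them, and where a whole thing is asked for, a point or a joint stands for the part that bears it (a point fixed in the world has none). Each returns a list of dicts, best first, with "p" (0 to 1); they miss things now and then, are a little off and sometimes report something else, mostly with a low value. They report only what shows in the picture. A call takes as long as a camera call. They do not tell look-alikes from the thing itself.
- spot_in(camera, query): "pixel" ([column, row] in pixels, amid what is visible of it).
- cut_out(camera, query): "pixels" (480x640 bool, what is visible of it) and "pixel" ([column, row] in pixels, amid what is visible of it).
The state is a dict: "time": time; "joint_positions": joint angles; "dq": joint speeds; "tau": joint torques, N m; "tcp_pos": TCP position; "orientation": TCP orientation; "ft_force": force on the tool from outside, world axes, zero at the start; "wrist_torque": the same for the moment, N m; "gripper_width": finger opening in m.
Only numpy, scipy, OpenCV 4.12 (cv2) and the standard library are available. Lean on these libraries where they do the work, as an engineer would, in place of code of your own. Each camera call takes 0.05 s, during which the arm holds its last target.

### The job

Empty the parts washer's catch tray into the tote. Lay the flat cover plate leaning in the V-rest and let go of it there, then take it again by its upper edge and stand it on its long edge, about midway along, in the slot between the tote's two low rails, down on the tote's floor; stand the flanged hub upright, flange down, on the floor of the tote's open side. Set the parts down rather than dropping them, and leave the hub that is already packed and everything else on the counter where it is.

Things in the scene. Friction and masses are not known exactly. Their poses are not given: they have to be found in the camera images.
- plate_c (a point): Centre of the aluminium cover plate, a flat bar 120 x 56 x 12 mm (its own x along the 120, y across the 56, z through the 12), 0.2 kg more or less, with two 18 mm holes 38 mm either side of the middle; symmetric, so either face or edge will do. It starts lying flat on the tray's floor.
- hub_c (a point): Centre (half-way up) of the steel flanged hub that starts in the tray, standing on its flange: 42 mm tall; flange 44 mm across and 8 mm thick at the bottom, above it a round body 34 mm across; about 0.22 kg. Its z points up out of the top.
- tray_in (a point): Centre of the inner floor of the fixed sheet-steel catch tray: inside 222 mm (x) by 272 mm (y), floor 4 mm above the counter, walls reach 20 mm above that floor. The washer, a white box 215 mm above the counter, stands against the tray's -y side; its face is 165 mm from this point and a small lip reaches over the tray's rim.
- rest_valley (a point): Middle of the bottom line of the V in the fixed V-rest, 60 mm above the counter; the valley runs along x, z is up. Both slopes are at 45 degrees and 36 mm long from the valley. With the plate's broad face on one slope and a long edge on the other, its centre is 24 mm above this point and 15.6 mm towards the slope it lies on (+y or -y); its upper edge overhangs by 20 mm.
- rest: The V-rest itself, origin under its middle, axes as the valley's: base plate 150 (x) by 90 by 10 mm, and on it two V-notched arms, each 26 mm thick along x, centred 45 mm either side of the middle. Between the arms 64 mm stays open, down to the base plate, for a finger to pass below or behind the plate.
- slot (a point): Middle of the slot in the tote, on the tote's floor (5 mm above the counter). The slot runs along x, is 17 mm wide (y) and open at both ends; its two rails are 140 mm long, 8 mm thick and 30 mm high.
- tote: The fixed grey tote, origin under its middle, axes as the slot's: 230 (x) by 250 mm (y) outside, walls 5 mm thick, reaching 60 mm above the counter. The slot is 50 mm to -y of its middle.
- bay (a point): A point on the floor of the tote's open side, 100 mm to +y of the slot's middle, axes as the slot's. The tote's walls are 70 mm to +y and 110 mm either way in x from it; the nearer rail is 83 mm to -y.
- packed_hub: A second, identical hub, already standing in the open side of the tote (origin at the middle of its underside, 44 mm across); leave it.
- flask: Dark grey flask, 64 mm across, 150 mm tall, origin under its middle; a bystander.
- terminal: Card terminal lying on the counter, 150 x 75 x 32 mm, origin under its middle; a bystander.
- tape: Black tape roll lying flat, 90 mm across, 24 mm high; a bystander.
- wrench: Steel wrench lying flat beyond the tote; a bystander.
- mug: White mug, 80 mm across, 90 mm tall, near the robot; a bystander.
- fittings: Small glass jar, 50 mm across, 60 mm tall; a bystander.
Mind the look-alikes: they are no part of the job. What is shaped like the rest but pink is not meant.

How it is judged:
By the outcome, as a careful person would: the job done as asked, in the order asked, and still so for the second after the job is handed in, with the robot touching nothing.
It also fails if it takes over 70 s, if anything falls off the work surface, if the arm or the gripper's body presses on something with over 40 N, if the wrist force passes 120 N, or if a joint passes its speed limit or range.

## Working session

There is one attempt and no reset: what is moved stays moved. The work goes in short steps, Python scripts to look and compute and a shell command to move; the robot and the scene stay as the last step left them, time stands still between calls to the robot, and variables do not carry over. Pictures are saved under pics/ and viewed, and the job is handed in when it is done.

```bash
ls; mkdir -p pics; cat > h.py <<'E'
import numpy as np, cv2
from station import monitor, grab_frame, ticket, spot_in, cut_out
def shot(n,fn=None):
    f=grab_frame(n)
    if fn: cv2.imwrite('pics/'+fn,f['pixels'])
    return f
E
python3 - <<'E'
from h import *
for n in ('side','top','wrist'):
    f=shot(n,n+'0.png')
    print(n,{k:(np.round(v,4).tolist() if not isinstance(v,(str,dict)) else v) for k,v in f.items() if k!='pixels'})
    for q in ('plate_c','hub_c','tray_in','rest','rest_valley','slot','tote','bay','packed_hub','flask'):
        print(q,[(round(float(d['p']),2),np.round(d['pixel']).tolist()) for d in spot_in(n,q)][:3])
s=monitor.sense(); print({k:np.round(v,3).tolist() for k,v in s.items()})
E
```

```text
pics
side {'vfov': 49.9335, 'cx': 321.5549, 'cy': 237.0856, 'eye': [0.0757, -0.817, 0.7873], 'orientation': [[0.8905, 0.2638, -0.3706], [-0.4545, 0.5496, -0.701], [0.0187, 0.7927, 0.6093]]}
plate_c [(0.78, [399.0, 375.0])]
hub_c [(0.86, [383.0, 333.0])]
tray_in [(0.77, [477.0, 404.0])]
rest [(0.82, [167.0, 229.0]), (0.58, [329.0, 258.0])]
rest_valley [(0.91, [330.0, 255.0]), (0.82, [172.0, 228.0])]
slot [(0.71, [453.0, 287.0]), (0.69, [272.0, 192.0])]
tote [(0.95, [277.0, 194.0]), (0.67, [383.0, 187.0])]
bay [(0.74, [275.0, 192.0])]
packed_hub [(0.51, [243.0, 195.0]), (0.41, [330.0, 260.0]), (0.27, [263.0, 260.0])]
flask [(0.66, [386.0, 190.0])]
top {'vfov': 57.5948, 'cx': 324.4562, 'cy': 241.9694, 'eye': [0.45, -0.0149, 0.9233], 'orientation': [[-0.01, 0.9983, -0.0579], [-0.9999, -0.0101, -0.0001], [-0.0007, 0.0579, 0.9983]]}
plate_c [(0.7, [497.0, 241.0]), (0.42, [555.0, 244.0]), (0.34, [420.0, 140.0])]
hub_c [(0.63, [446.0, 238.0])]
tray_in [(0.82, [557.0, 246.0])]
rest [(0.71, [191.0, 379.0]), (0.61, [320.0, 228.0])]
rest_valley [(0.82, [190.0, 381.0]), (0.78, [318.0, 228.0])]
sl
[... 363 characters left out ...]
8, 0.3319, 0.1014], [-0.0003, -0.2913, 0.9566]]}
plate_c []
hub_c []
tray_in [(0.21, [213.0, 423.0])]
rest [(0.83, [30.0, 318.0])]
rest_valley [(0.96, [27.0, 317.0])]
slot [(0.79, [213.0, 426.0])]
tote [(0.79, [210.0, 421.0])]
bay [(0.67, [212.0, 419.0])]
packed_hub [(0.4, [213.0, 421.0])]
flask []
{'time': 1.65, 'joint_positions': [1.043, 0.245, 1.558, -0.0, 1.339, -0.174], 'dq': [0.001, -0.001, 0.001, -0.001, 0.001, 0.001], 'tau': [-0.002, -42.952, -32.641, -0.0, 0.001, -0.0], 'tcp_pos': [0.225, 0.61, 0.231], 'orientation': [[0.346, -0.0, -0.938], [0.938, -0.0, 0.346], [-0.0, -1.0, -0.0]], 'ft_force': [-0.93, -0.049, -0.137], 'wrist_torque': [-0.032, -0.081, -0.02], 'gripper_width': 0.086}
```

View pics/top0.png

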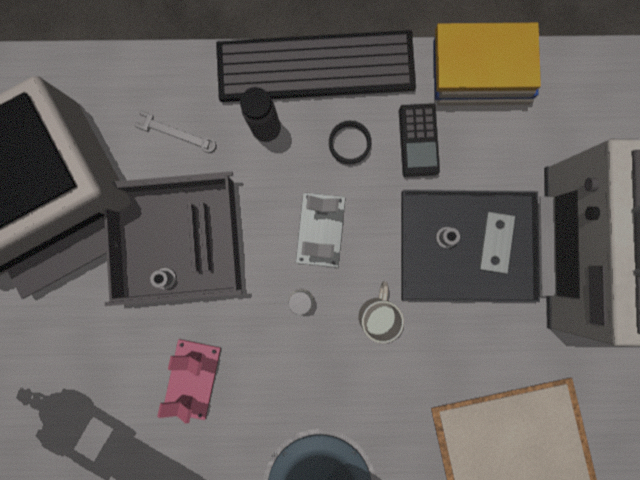

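View pics/side0.png

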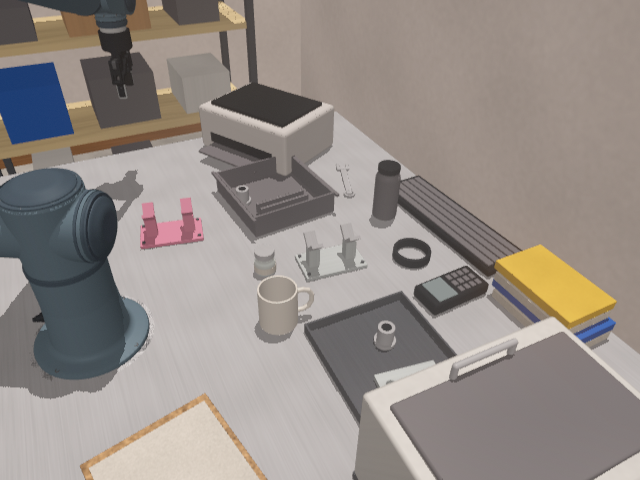

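View pics/wrist0.png

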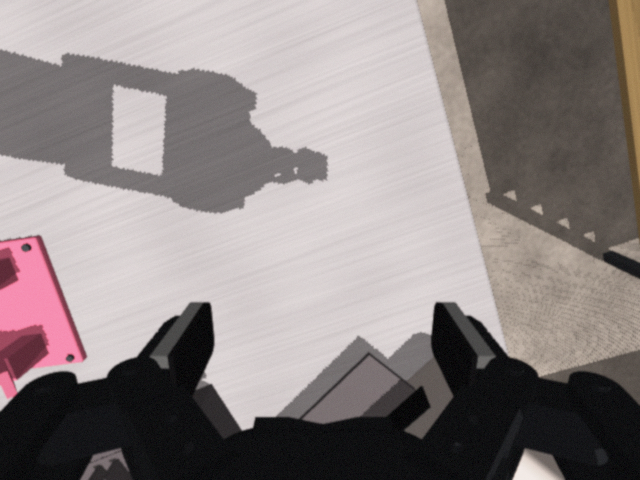

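```bash
cat >> h.py <<'E'
def ray(f,px):
    fl=240/np.tan(np.radians(f['vfov'])/2)
    d=np.array([(px[0]-f['cx'])/fl,-(px[1]-f['cy'])/fl,-1.])
    return np.array(f['eye']),np.array(f['orientation'])@d
def at(f,px,z):
    e,d=ray(f,px); return e+d*(z-e[2])/d[2]
def proj(f,P):
    fl=240/np.tan(np.radians(f['vfov'])/2)
    c=(np.atleast_2d(P)-np.array(f['eye']))@np.array(f['orientation'])
    return np.c_[f['cx']+fl*c[:,0]/-c[:,2], f['cy']-fl*c[:,1]/-c[:,2]]
def crop(f,fn,x0,y0,w,h,k):
    cv2.imwrite('pics/'+fn,cv2.resize(f['pixels'][y0:y0+h,x0:x0+w],None,fx=k,fy=k,interpolation=cv2.INTER_CUBIC))
E
python3 - <<'E'
from h import *
f=grab_frame('top'); 
import pickle; pickle.dump(f,open('top0.pkl','wb'))
g=grab_frame('side'); pickle.dump(g,open('side0.pkl','wb'))
for n,fr in (('top',f),('side',g)):
  for q,z in (('plate_c',.016),('hub_c',.03),('rest',.03),('tote',.03),('packed_hub',.03),('tray_in',.004)):
    for d in cut_out(n,q)[:3]:
        m=d['pixels'].astype(np.uint8); 
        c=np.argwhere(m)[:,::-1].astype(np.float32); r=cv2.minAreaRect(c)
        b=cv2.boxPoints(r)
        print(n,q,round(float(d['p']),2),m.sum(),np.round(at(fr,d['pixel'],z),3), 'corners',[np.round(at(fr,p,z)[:2],3).tolist() for p in b])
crop(f,'c1.png',90,160,200,150,4); crop(f,'c2.png',280,170,270,140,2.9)
E
```

```text
top plate_c 0.79 1698 [ 0.501 -0.376  0.016] corners [[0.443, -0.331], [0.565, -0.351], [0.556, -0.414], [0.434, -0.394]]
top hub_c 0.9 394 [ 0.51  -0.271  0.03 ] corners [[0.53, -0.244], [0.53, -0.293], [0.489, -0.292], [0.489, -0.243]]
top rest 0.72 3035 [ 0.532 -0.004  0.03 ] corners [[0.461, 0.045], [0.607, 0.029], [0.597, -0.058], [0.451, -0.042]]
top rest 0.57 3605 [0.223 0.256 0.03 ] corners [[0.155, 0.324], [0.313, 0.294], [0.293, 0.197], [0.135, 0.228]]
top tote 0.81 15134 [0.516 0.291 0.03 ] corners [[0.632, 0.46], [0.654, 0.175], [0.399, 0.153], [0.377, 0.432]]
top tray_in 0.97 32249 [ 0.496 -0.501  0.004] corners [[0.724, -0.179], [0.719, -0.689], [0.28, -0.667], [0.285, -0.17]]
side plate_c 0.92 561 [ 0.482 -0.361  0.016] corners [[0.441, -0.339], [0.562, -0.358], [0.551, -0.383], [0.432, -0.364]]
side hub_c 0.61 515 [ 0.508 -0.271  0.03 ] corners [[0.506, -0.236], [0.542, -0.253], [0.501, -0.316], [0.467, -0.299]]
side rest 0.93 2282 [ 0.518 -0.023  0.03 ] corners [[0.469, 0.091], [0.645, 0.078], [0.577, -0.09], [0.422, -0.072]]
side rest 0.69 1916 [0.218 0.252 0.03 ] c
[... 442 characters left out ...]
439 0.315 0.03 ] corners [[0.416, 0.345], [0.451, 0.372], [0.455, 0.283], [0.421, 0.26]]
side packed_hub 0.35 561 [ 0.473 -0.375  0.03 ] corners [[0.435, -0.348], [0.551, -0.368], [0.54, -0.393], [0.426, -0.372]]
side packed_hub 0.31 501 [ 0.504 -0.276  0.03 ] corners [[0.506, -0.236], [0.544, -0.254], [0.502, -0.316], [0.467, -0.299]]
side tray_in 0.74 43637 [ 0.582 -0.464  0.004] corners [[0.429, -0.072], [1.102, -0.399], [0.718, -0.685], [0.248, -0.451]]
side tray_in 0.54 2283 [0.529 0.009 0.004] corners [[0.483, 0.122], [0.667, 0.108], [0.596, -0.064], [0.434, -0.045]]
side tray_in 0.33 475 [ 0.519 -0.261  0.004] corners [[0.519, -0.218], [0.556, -0.236], [0.515, -0.298], [0.48, -0.281]]
```

View pics/c1.png

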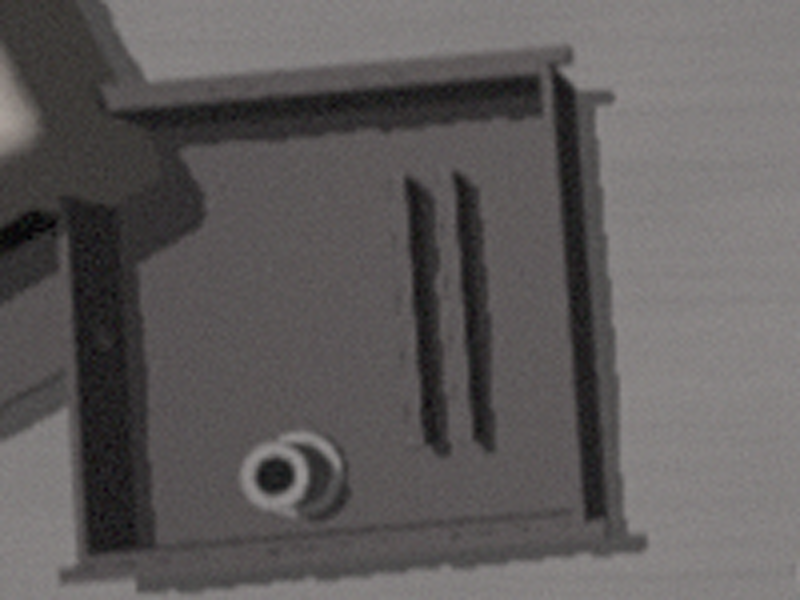

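View pics/c2.png

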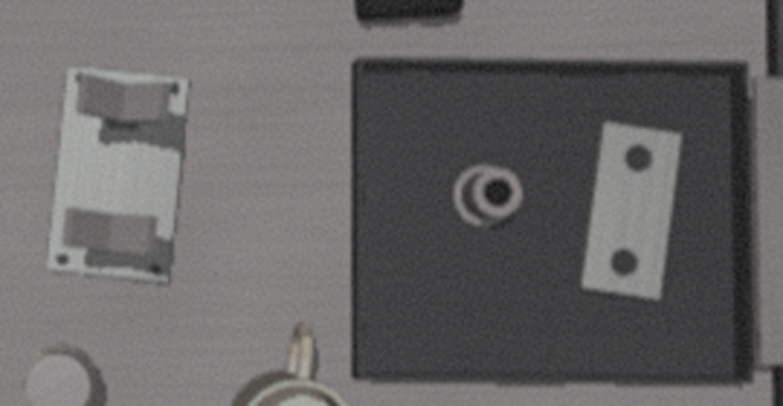

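```bash
cat > m.py <<'E'
from h import *
import pickle
from scipy.optimize import least_squares
f=pickle.load(open('top0.pkl','rb'))
def C2(p): return np.array(p)/2.9+[280,170]
def C1(p): return np.array(p)/4+[90,160]
def fit(name,pts3,px,z):
    W=np.array([at(f,p,z)[:2] for p in px]); A=np.array(pts3,float)
    def r(v):
        c,s=np.cos(v[2]),np.sin(v[2]); return (A@np.array([[c,s],[-s,c]])+v[:2]-W).ravel()
    s=least_squares(r,[*W.mean(0),-.1]); print(name,np.round(s.x[:2],4),'yaw',round(np.degrees(s.x[2]),2),'res mm',np.round(s.fun*1000,1))
fit('plate',[(.06,.028),(.06,-.028),(-.06,-.028),(-.06,.028)],[C2(p) for p in [(605,122),(682,133),(659,299),(583,288)]],.016)
fit('plate holes',[(.038,0),(-.038,0)],[C2(p) for p in [(638,158),(624,262)]],.016)
fit('rest',[(.075,.045),(.075,-.045),(-.075,-.045),(-.075,.045)],[C2(p) for p in [(69,69),(189,80),(169,282),(49,269)]],.010)
print('hub top',at(f,C2((497,191)),.046),'flange',at(f,C2((487,195)),.008))
print('tray in', [at(f,C2(p),.024) for p in ((357,65),(745,67),(357,378),(748,380))])
fit('rails',[(.07,.0085),(-.07,.0085),(.07,-.0165),(-.07,-.0165)],[C1(p) for p in ((405,175),(427,452),(455,171),(478,449))],.035)
print('packed top',at(f,C1((275,475)),.047))
print('tote in corners', [at(f,C1(p),.06) for p in ((545,68),(585,518),(62,200),(85,550))])
print('flask',at(f,(262,135),0),'jar',at(f,(301,303),.06),'mug',at(f,(382,321),.09))
E
python3 m.py
```

```text
plate [ 0.498  -0.3759] yaw -9.43 res mm [-0.   0.2 -0.7  0.2 -0.  -0.8  0.8  0.4]
plate holes [ 0.4982 -0.375 ] yaw -9.51 res mm [ 0.2 -0.  -0.2  0. ]
rest [ 0.5279 -0.0079] yaw -6.24 res mm [ 2.1  0.9  1.3 -1.4 -1.4 -1.3 -1.9  1.8]
hub top [ 0.51066585 -0.2704999   0.046     ] flange [ 0.51046075 -0.27425205  0.008     ]
tray in [array([ 0.60362837, -0.17911299,  0.024     ]), array([ 0.59936645, -0.45679034,  0.024     ]), array([ 0.38087901, -0.17455548,  0.024     ]), array([ 0.37672378, -0.45040162,  0.024     ])]
rails [0.5123 0.2423] yaw 4.94 res mm [-1.4 -0.5  0.8 -0.3 -1.1  0.2  1.7  0.7]
packed top [0.4304748 0.3175695 0.047    ]
tote in corners [array([0.63211706, 0.18015274, 0.06      ]), array([0.40813994, 0.15979542, 0.06      ]), array([0.56821051, 0.420246  , 0.06      ]), array([0.39493434, 0.40564143, 0.06      ])]
flask [0.73519634 0.11714304 0.        ] jar [0.38046403 0.03251996 0.06      ] mug [ 0.34751898 -0.12212504  0.09      ]
```

```bash
R='{"delta_pos":[0.295,-0.41,0.0],"dr":[0,0,10.8],"grip":0}'; python3 -m jog '[{"delta_pos":[0.15,-0.2,0.0],"dr":[0,0,5],"grip":0},{"delta_pos":[0.15,-0.2,0.0],"dr":[0,0,5],"grip":0},{"delta_pos":[0.15,-0.2,0.0],"dr":[0,0,5],"grip":0},{"delta_pos":[0.15,-0.2,0.0],"dr":[0,0,5],"grip":0},{"delta_pos":[0.15,-0.2,0.0],"dr":[0,0,5],"grip":0},{"delta_pos":[0.295,-0.41,0.0],"dr":[0,0,10.8],"grip":0},{"delta_pos":[0.295,-0.41,0.0],"dr":[0,0,10.8],"grip":0},{"delta_pos":[0.295,-0.41,0.0],"dr":[0,0,10.8],"grip":0},{"delta_pos":[0.295,-0.41,0.0],"dr":[0,0,10.8],"grip":0},{"delta_pos":[0.295,-0.41,0.0],"dr":[0,0,10.8],"grip":0},{"delta_pos":[0.295,-0.41,0.0],"dr":[0,0,10.8],"grip":0}]' 40; python3 - <<'E'
from h import *
s=monitor.sense(); print({k:np.round(v,3).tolist() for k,v in s.items()})
f=shot('wrist','w1.png')
import pickle; pickle.dump(f,open('w1.pkl','wb'))
E
```

```text
time: 3.45
tcp_pos: [0.5228, 0.1956, 0.2316]
orientation: [[0.171, 0.001, -0.985], [0.985, -0.001, 0.171], [-0.001, -1.0, -0.002]]
ft_force: [-0.5, 0.9, 0.1]
gripper_width: 0.0855
{'time': 3.45, 'joint_positions': [0.156, 0.03, 1.795, -0.001, 1.315, -1.244], 'dq': [-0.009, 0.013, -0.005, 0.041, 0.018, -0.04], 'tau': [-1.552, -33.257, -32.459, -0.237, -0.096, -0.207], 'tcp_pos': [0.523, 0.196, 0.232], 'orientation': [[0.171, 0.001, -0.985], [0.985, -0.001, 0.171], [-0.001, -1.0, -0.002]], 'ft_force': [-0.5, 0.88, 0.097], 'wrist_torque': [0.037, 0.054, 0.063], 'gripper_width': 0.085}
```

View pics/w1.png

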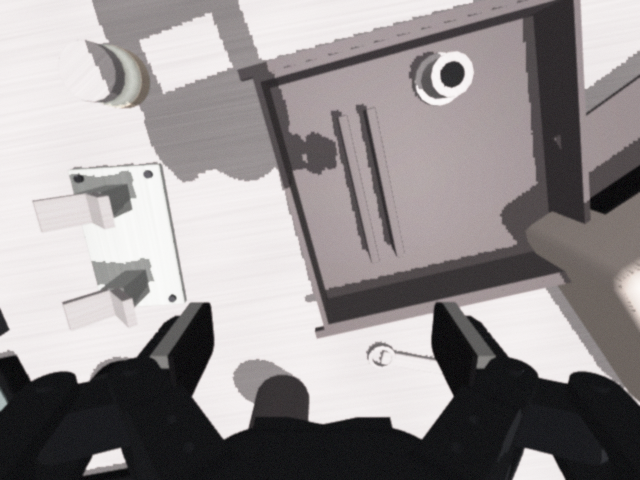

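```bash
python3 - <<'E'
from h import *; import pickle
f=pickle.load(open('w1.pkl','rb')); crop(f,'w1a.png',300,80,140,200,3.0); crop(f,'w1b.png',20,150,180,190,3.1)
E
```

```text
(no output)
```

View pics/w1a.png

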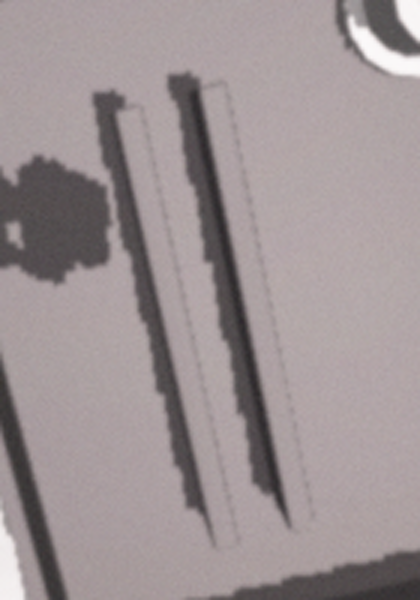

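View pics/w1b.png

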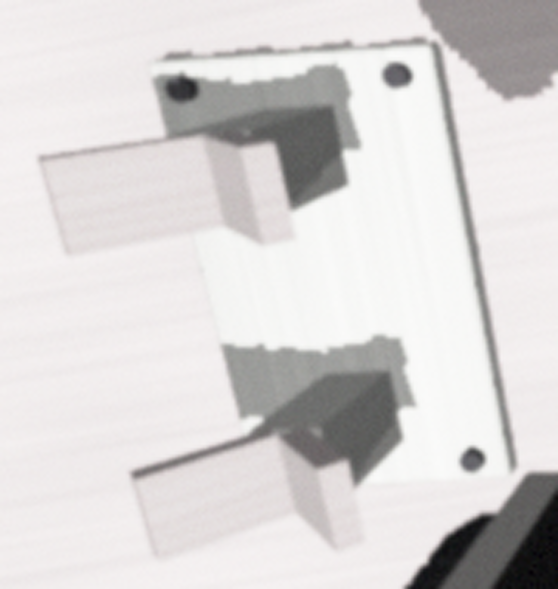

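```bash
cat > m2.py <<'E'
from h import *; import pickle
from scipy.optimize import least_squares
f=pickle.load(open('w1.pkl','rb'))
A1=lambda p:np.array(p)/3.0+[300,80]
B1=lambda p:np.array(p)/3.1+[20,150]
def fit(name,pts3,px,z):
    W=np.array([at(f,p,z)[:2] for p in px]); A=np.array(pts3,float)
    def r(v):
        c,s=np.cos(v[2]),np.sin(v[2]); return (A@np.array([[c,s],[-s,c]])+v[:2]-W).ravel()
    s=least_squares(r,[*W.mean(0),-.1]); print(name,np.round(s.x[:2],4),'yaw',round(np.degrees(s.x[2]),2),'res mm',np.round(s.fun*1000,1))
fit('rails',[(-.07,-.0165),(-.07,-.0085),(.07,-.0165),(.07,-.0085),(-.07,.0085),(-.07,.0165),(.07,.0085),(.07,.0165)],[A1(p) for p in [(117,110),(142,104),(215,548),(240,542),(200,90),(225,83),(290,529),(314,517)]],.035)
fit('rest',[(-.075,.045),(.075,.045),(-.075,-.045)],[B1(p) for p in [(435,42),(512,470),(157,62)]],.01)
for p in [(204,137),(223,222),(280,432)]: print('valley?',at(f,B1(p),.06))
print('packed',at(f,(453,74),.047))
print('slot proj in top:'); 
E
python3 m2.py
```

```text
rails [0.5137 0.2434] yaw 4.4 res mm [-0.8 -0.8 -1.  -0.2  0.4  0.1  0.5 -0.2 -1.4 -0.2 -1.4  0.5  0.8  0.4
  3.   0.3]
rest [ 0.5275 -0.005 ] yaw -6.51 res mm [-0.7  0.7  2.6  0.8 -2.  -1.5]
valley? [ 4.71294447e-01 -4.67931481e-04  6.00000000e-02]
valley? [ 0.49513681 -0.00373242  0.06      ]
valley? [ 0.55935024 -0.00951642  0.06      ]
packed [0.42949998 0.31770445 0.047     ]
slot proj in top:
```

```bash
python3 -m jog '[{"delta_pos":[-0.025,-0.572,0.0],"dr":[0,0,0.4],"grip":0.12},{"delta_pos":[-0.025,-0.572,0.0],"dr":[0,0,0.4],"grip":0.12},{"delta_pos":[-0.025,-0.572,0.0],"dr":[0,0,0.4],"grip":0.12},{"delta_pos":[-0.025,-0.572,0.0],"dr":[0,0,0.4],"grip":0.12},{"delta_pos":[-0.025,-0.572,0.0],"dr":[0,0,0.4],"grip":0.12},{"delta_pos":[-0.025,-0.572,0.0],"dr":[0,0,0.4],"grip":0.12},{"delta_pos":[-0.025,-0.572,0.0],"dr":[0,0,0.4],"grip":0.12},{"delta_pos":[-0.025,-0.572,0.0],"dr":[0,0,0.4],"grip":0.12},{"delta_pos":[-0.025,-0.572,0.0],"dr":[0,0,0.4],"grip":0.12},{"delta_pos":[-0.025,-0.572,0.0],"dr":[0,0,0.4],"grip":0.12},{"delta_pos":[-0.025,-0.572,0.0],"dr":[0,0,0.4],"grip":0.12},{"delta_pos":[-0.025,-0.572,0.0],"dr":[0,0,0.4],"grip":0.12}]' 40; python3 - <<'E'
from h import *
s=monitor.sense(); print({k:np.round(v,3).tolist() for k,v in s.items()})
f=shot('wrist','w2.png')
E
```

```text
time: 4.7
tcp_pos: [0.4968, -0.3771, 0.2314]
orientation: [[0.164, 0.001, -0.987], [0.987, -0.001, 0.164], [-0.001, -1.0, -0.001]]
ft_force: [-0.3, 0.0, -0.3]
gripper_width: 0.0754
{'time': 4.7, 'joint_positions': [-0.831, 0.184, 1.629, 0.0, 1.328, -2.237], 'dq': [-0.261, 0.305, -0.34, 0.021, 0.059, -0.277], 'tau': [-0.164, -41.19, -31.77, -0.144, -0.121, 0.12], 'tcp_pos': [0.497, -0.377, 0.231], 'orientation': [[0.164, 0.001, -0.987], [0.987, -0.001, 0.164], [-0.001, -1.0, -0.001]], 'ft_force': [-0.283, 0.023, -0.261], 'wrist_torque': [-0.0, -0.009, -0.001], 'gripper_width': 0.075}
```

View pics/w2.png

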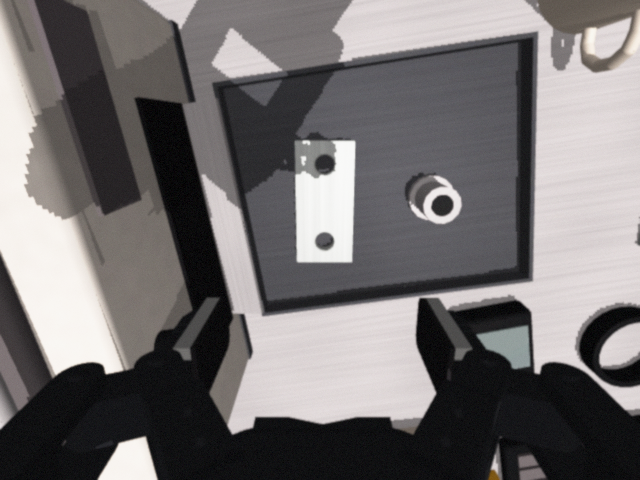

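```bash
python3 - <<'E'
from h import *
f=grab_frame('wrist')
W=[at(f,p,.016) for p in [(294,141),(355,141),(353,263),(297,262)]]
print(np.round(W,4),np.mean(W,0),[np.round(at(f,p,.016),4) for p in ((325,164),(325,241))],'hub',at(f,(442,206),.046))
print('lip edge',at(f,(214,86),.024),at(f,(267,312),.024), 'washer lip?',at(f,(252,355),.024),at(f,(190,100),.05))
print(monitor.sense()['tcp_pos'],monitor.sense()['gripper_width'])
E
```

```text
[[ 0.4336 -0.397   0.016 ]
 [ 0.443  -0.3412  0.016 ]
 [ 0.5624 -0.3602  0.016 ]
 [ 0.5519 -0.4165  0.016 ]] [ 0.49775119 -0.37874709  0.016     ] [array([ 0.4592, -0.3721,  0.016 ]), array([ 0.5344, -0.3846,  0.016 ])] hub [ 0.50994572 -0.27468771  0.046     ]
lip edge [ 0.37614084 -0.45641507  0.024     ] [ 0.59856815 -0.45662801  0.024     ] washer lip? [ 0.64671326 -0.48350518  0.024     ] [ 0.38664715 -0.47176799  0.05      ]
[ 0.49684867 -0.37677545  0.23121869] 0.07521337138103501
```

```bash
python3 -m jog '[{"delta_pos":[0.001,0,-0.05],"dr":[0,0,0],"grip":0.12},{"delta_pos":[0.001,0,-0.1],"dr":[0,0,0],"grip":0.12},{"delta_pos":[0.001,0,-0.15],"dr":[0,0,0],"grip":0.12},{"delta_pos":[0.001,0,-0.19],"dr":[0,0,0],"grip":0.12},{"delta_pos":[0.001,0,-0.21],"dr":[0,0,0],"grip":0.12},{"delta_pos":[0.001,0,-0.222],"dr":[0,0,0],"grip":0.12},{"delta_pos":[0.001,0,-0.2275],"dr":[0,0,0],"grip":0.12},{"delta_pos":[0.001,0,-0.2275],"dr":[0,0,0],"grip":0.12}]' 40;python3 -m jog '[{"delta_pos":[0,0,0],"dr":[0,0,0],"grip":0.6},{"delta_pos":[0,0,0],"dr":[0,0,0],"grip":0.6},{"delta_pos":[0,0,0],"dr":[0,0,0],"grip":0.6},{"delta_pos":[0,0,0],"dr":[0,0,0],"grip":0.6},{"delta_pos":[0,0,0],"dr":[0,0,0],"grip":0.6},{"delta_pos":[0,0,0],"dr":[0,0,0],"grip":0.6}]' 40
```

```text
time: 5.6
tcp_pos: [0.4985, -0.3763, 0.0042]
orientation: [[0.164, 0.001, -0.986], [0.986, -0.001, 0.164], [-0.001, -1.0, -0.001]]
ft_force: [-0.1, -0.5, 1.0]
gripper_width: 0.075
time: 6.2
tcp_pos: [0.4999, -0.3773, 0.0065]
orientation: [[0.164, 0.004, -0.986], [0.986, -0.003, 0.164], [-0.002, -1.0, -0.004]]
ft_force: [0.5, 2.6, 7.8]
gripper_width: 0.0545
```

```bash
python3 -m jog '[{"delta_pos":[0,0,0.0],"dr":[0,0,0],"grip":0.6},{"delta_pos":[0,0,0.01],"dr":[0,0,0],"grip":0.6},{"delta_pos":[0,0,0.03],"dr":[0,0,0],"grip":0.6},{"delta_pos":[0,0,0.08],"dr":[0,0,0],"grip":0.6},{"delta_pos":[0,0,0.12],"dr":[0,0,0],"grip":0.6},{"delta_pos":[0,0,0.12],"dr":[0,0,0],"grip":0.6}]' 60; python3 - <<'E'
from h import *
f=shot('wrist','w3.png');f=shot('side'); crop(f,'s3.png',300,200,260,200,3)
s=monitor.sense(); print({k:np.round(v,3).tolist() for k,v in s.items()})
E
```

```text
time: 6.8
tcp_pos: [0.5029, -0.3806, 0.1344]
orientation: [[0.164, 0.013, -0.986], [0.986, -0.013, 0.164], [-0.011, -1.0, -0.015]]
ft_force: [1.1, -1.2, -2.1]
gripper_width: 0.0536
{'time': 6.9, 'joint_positions': [-0.828, 0.297, 1.696, 0.001, 1.143, -2.234], 'dq': [-0.002, 0.045, 0.048, 0.0, 0.001, 0.001], 'tau': [0.002, -46.24, -33.083, 0.001, -0.089, 0.0], 'tcp_pos': [0.5, -0.378, 0.128], 'orientation': [[0.164, 0.005, -0.986], [0.986, -0.005, 0.164], [-0.004, -1.0, -0.006]], 'ft_force': [-0.024, -0.07, -2.838], 'wrist_torque': [0.042, 0.014, 0.008], 'gripper_width': 0.054}
```

View pics/w3.png

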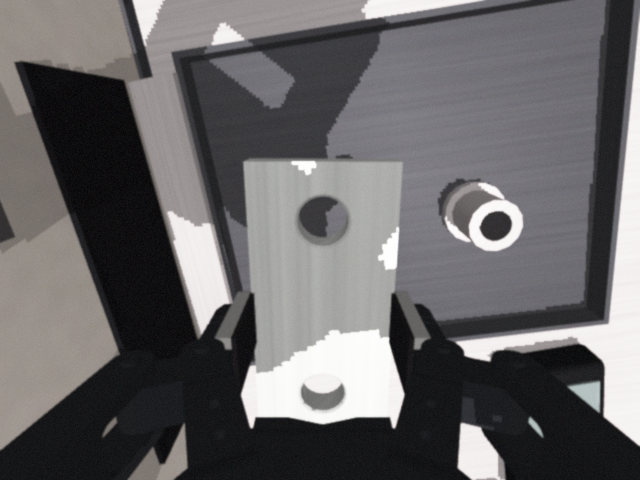

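View pics/s3.png

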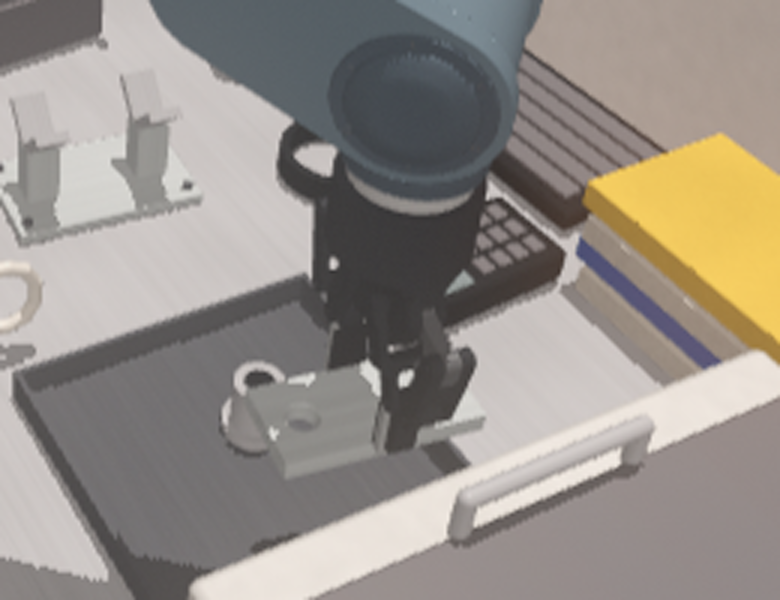

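```bash
cat >> h.py <<'E'
from scipy.spatial.transform import Rotation as Ro
def S(): 
    s=monitor.sense(); return np.array(s['tcp_pos']),np.array(s['orientation']),s
def rel(p,R):
    p0,R0,_=S(); return np.round(np.array(p)-p0,4).tolist(), np.round(Ro.from_matrix(np.array(R)@R0.T).as_rotvec(degrees=True),2).tolist()
def down(zang): # tool pointing down, tool z at heading zang deg
    a=np.radians(zang); z=np.array([np.cos(a),np.sin(a),0]); y=np.array([0,0,-1.]); return np.c_[np.cross(y,z),y,z]
YR=-6.4; VAL=np.array([.5275,-.0061,.060])
def restR(tilt): # tilt deg about rest x axis from pointing down
    a=np.radians(YR); ax=np.array([np.cos(a),np.sin(a),0]); return Ro.from_rotvec(ax*np.radians(tilt)).as_matrix()@down(YR+180)
def lat(v,yaw=YR):  # rest frame->world vec
    return Ro.from_euler('z',yaw,degrees=True).as_matrix()@np.array(v)
E
python3 - <<'E'
from h import *
f=grab_frame('wrist'); p,R,s=S()
print(p,R.round(3).tolist())
# assumed plate centre, axes: long=-? tool z, width=tool x, normal=-tool y
for dy in (-.0035,-.006):
  c=p+R@np.array([0,dy,.002])
  pts=[c+R@np.array([sx*.028,-.006,sz*.06]) for sx,sz in((-1,1),(1,1))]+[c+R@np.array([0,-.006,sz*.038]) for sz in (1,-1)]
  print(dy,proj(f,np.array(pts)).round(1).tolist())
for o in (1,-1):
    R2=restR(45*o); c=VAL+lat([0,.0156*o,.024]); tcp=c+R2@np.array([0,.0035,-.002])
    print(o,'place tcp',tcp.round(4),'t',R2[:,1].round(3)); print(' standoff60',rel(tcp-.06*R2[:,1],R2),)
E
```

```text
[ 0.49917624 -0.37666645  0.12568754] [[0.164, 0.003, -0.986], [0.986, -0.002, 0.164], [-0.001, -1.0, -0.003]]
-0.0035 [[248.3, 158.7], [406.4, 158.7], [327.1, 219.0], [326.5, 389.9]]
-0.006 [[246.9, 159.4], [408.0, 159.3], [327.2, 220.7], [326.6, 394.0]]
1 place tcp [0.5315 0.0116 0.0815] t [ 0.079  0.703 -0.707]
 standoff60 ([0.0276, 0.3461, -0.0017], [44.67, -6.06, 2.94])
-1 place tcp [ 0.5275 -0.0243  0.0815] t [-0.079 -0.703 -0.707]
 standoff60 ([0.033, 0.3945, -0.0017], [-44.48, 6.34, 2.82])
```

```bash
python3 -m jog '[{"delta_pos":[0,0.04,0.03],"dr":[0,0,0],"grip":0.6},{"delta_pos":[0.01,0.08,0.06],"dr":[8,-1,0.5],"grip":0.6},{"delta_pos":[0.01,0.12,0.08],"dr":[16,-2,1],"grip":0.6},{"delta_pos":[0.02,0.17,0.08],"dr":[24,-3.2,1.5],"grip":0.6},{"delta_pos":[0.025,0.215,0.08],"dr":[32,-4.3,2],"grip":0.6},{"delta_pos":[0.027,0.26,0.08],"dr":[40,-5.4,2.6],"grip":0.6},{"delta_pos":[0.0276,0.305,0.08],"dr":[44.67,-6.06,2.94],"grip":0.6},{"delta_pos":[0.0276,0.33,0.08],"dr":[44.67,-6.06,2.94],"grip":0.6},{"delta_pos":[0.0276,0.346,0.08],"dr":[44.67,-6.06,2.94],"grip":0.6},{"delta_pos":[0.0276,0.346,0.08],"dr":[44.67,-6.06,2.94],"grip":0.6},{"delta_pos":[0.0276,0.346,0.08],"dr":[44.67,-6.06,2.94],"grip":0.6}]'; cat > st.py <<'E'
from h import *
def pl():
    o=1;R2=restR(45*o); c=VAL+lat([0,.0156*o,.024]); return c+R2@np.array([0,.0035,-.002]),R2
E
python3 - <<'E'
from h import *; from st import *
p,R,s=S(); print({k:np.round(v,3).tolist() for k,v in s.items()})
t,R2=pl(); print('to 60',rel(t-.06*R2[:,1],R2)); print('to 0',rel(t,R2))
f=shot('side','s4.png')
E
```

```text
time: 8.05
tcp_pos: [0.5267, -0.0309, 0.2052]
orientation: [[0.079, 0.078, -0.994], [0.703, 0.702, 0.111], [0.707, -0.708, 0.0]]
ft_force: [-0.3, -0.1, -2.2]
gripper_width: 0.0539
{'time': 8.05, 'joint_positions': [-0.599, 0.124, 1.892, 0.674, 1.564, -2.218], 'dq': [-0.016, 0.003, -0.017, 0.003, 0.001, -0.001], 'tau': [0.732, -34.781, -28.852, 1.737, 1.341, 0.007], 'tcp_pos': [0.527, -0.031, 0.205], 'orientation': [[0.079, 0.078, -0.994], [0.703, 0.702, 0.111], [0.707, -0.708, 0.0]], 'ft_force': [-0.28, -0.111, -2.16], 'wrist_torque': [-0.616, 0.081, 0.001], 'gripper_width': 0.054}
to 60 ([0.0001, 0.0004, -0.0813], [0.04, -0.03, -0.01])
to 0 ([0.0048, 0.0425, -0.1237], [0.04, -0.03, -0.01])
```

View pics/s4.png

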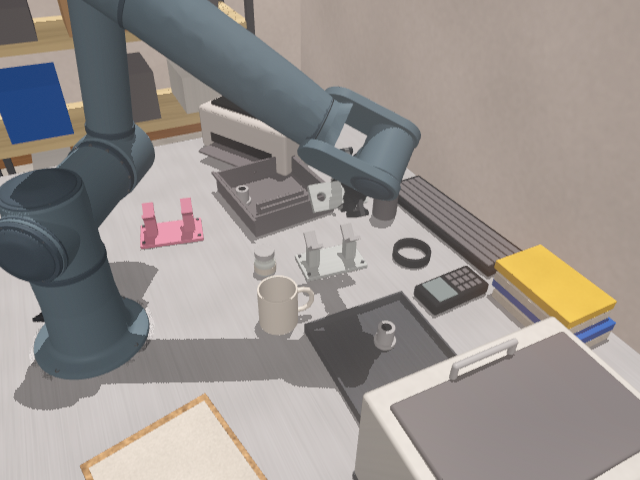

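```bash
cat > kin.py <<'E'
import numpy as np
from scipy.optimize import least_squares
from scipy.spatial.transform import Rotation as Ro
q=np.array([[1.043,.245,1.558,0,1.339,-.174],[.156,.030,1.795,-.001,1.315,-1.244],[-.828,.297,1.696,.001,1.143,-2.234],[-.599,.124,1.892,.674,1.564,-2.218]])
P=np.array([[.225,.61,.231],[.523,.196,.232],[.500,-.378,.128],[.527,-.031,.205]])
T4=np.array([[0.079,0.078,-0.994],[0.703,0.702,0.111],[0.707,-0.708,0.0]])
def fk(v,j,s4,s6):
    h,a,L2,L3,o,o2,Lt=v[:7]
    r=lambda ax,t:Ro.from_euler(ax,t).as_matrix()
    R=r('z',j[0]);p=np.array([0,0,h])+R@[a,0,0]
    R=R@r('y',j[1]);p=p+R@[0,0,L2]
    R=R@r('y',j[2]);p=p+R@[0,o,L3]
    R=R@r('z',s4*j[3])@r('y',j[4]); p=p+R@[0,o2,0]
    R=R@r('z',s6*j[5]); p=p+R@[0,0,Lt]
    return p,R
if __name__=='__main__':
  for s4 in (1,-1):
   for s6 in (1,-1):
    def res(v): 
        e=[]
        for j,p in zip(q,P): e+=list(fk(v,j,s4,s6)[0]-p)
        return np.r_[e,(fk(v,q[3],s4,s6)[1][:,2]-T4[:,1])*.3, v[1]*.05]
    s=least_squares(res,[.2,0,.5,.5,.05,.05,.25]); print(s4,s6,np.round(s.x,4),np.round(s.fun*1000,1)); print(fk(s.x,q[3],s4,s6)[1].round(2).tolist(),fk(s.x,q[0],s4,s6)[1].round(2).tolist())
E
python3 kin.py
```

```text
1 1 [ 0.2339 -0.0143  0.4027  0.565   0.114  -0.0026  0.2613] [-2.4 -7.   2.2 -1.9 -1.5  1.   1.8 -3.4 -1.9  6.7 -0.2 -1.3  0.3 -0.1
 -0.  -0.7]
[[-0.08, -0.99, 0.08], [-0.7, 0.11, 0.7], [-0.71, 0.0, -0.71]] [[-0.35, -0.94, -0.0], [-0.94, 0.35, -0.0], [0.0, 0.0, -1.0]]
1 -1 [ 0.2339 -0.0143  0.4027  0.565   0.114  -0.0026  0.2613] [-2.4 -7.   2.2 -1.9 -1.5  1.   1.8 -3.4 -1.9  6.7 -0.2 -1.3  0.3 -0.1
 -0.  -0.7]
[[0.98, 0.19, 0.08], [0.08, -0.71, 0.7], [0.19, -0.68, -0.71]] [[-0.65, -0.76, -0.0], [-0.76, 0.65, -0.0], [0.0, -0.0, -1.0]]
-1 1 [-0.2328 -0.1592  0.5767  0.6495  0.2648 -0.1302 -0.0682] [ -32.6  -12.8   14.4  -63.2   12.5   16.4    6.2   25.8   -7.2   48.
 -112.6  -23.6 -210.8 -309.4   -0.    -8. ]
[[0.28, -0.73, -0.62], [-0.94, -0.08, -0.33], [0.19, 0.68, -0.71]] [[-0.35, -0.94, -0.0], [-0.94, 0.35, -0.0], [0.0, 0.0, -1.0]]
-1 -1 [-0.2328 -0.1592  0.5767  0.6495  0.2648 -0.1302 -0.0682] [ -32.6  -12.8   14.4  -63.2   12.5   16.4    6.2   25.8   -7.2   48.
 -112.6  -23.6 -210.8 -309.4   -0.    -8. ]
[[0.63, 0.47, -0.62], [0.33, -0.88, -0.33], [-0.71, -0.0, -0.71]] [[-0.65, -0.76, -0.0], [-0.76, 0.65, -0.0], [0.0, -0.0, -1.0]]
```

```bash
cat > ik.py <<'E'
from h import *; from kin import fk
from scipy.optimize import least_squares
V=[0.2339,-0.0143,0.4027,0.565,0.114,-0.0026,0.2613]
lo=np.array([-3.13,-1.02,.13,-.95,.21,-2.74]);hi=np.array([3.13,2.26,2.54,4.09,2.88,2.74])
def ik(p,R):
    best=None
    for q0 in ([0,.1,1.8,0,1.4,-1],[-.5,.1,1.8,.5,1.5,-2],[.5,.1,1.8,-.5,1.5,1],[-.3,.1,1.8,2,1,0]):
        def r(q):
            pp,RR=fk(V,q,1,1); RT=np.c_[-RR[:,0],RR[:,2],RR[:,1]]
            return np.r_[pp-p,.3*Ro.from_matrix(RT@R.T).as_rotvec()]
        s=least_squares(r,q0,bounds=(lo-.6,hi+.6))
        if best is None or s.cost<best.cost: best=s
    return best.x.round(3),best.cost
E
python3 - <<'E'
from ik import *; from st import *
t,R2=pl(); print('place',ik(t,R2))
for back in (0,.08):
  for d in (.021,):
    R3=restR(-45); p=VAL+lat([0,(.056-d-.006)*.7071,(.056-d+.006)*.7071])-back*R3[:,1]
    print('regrasp',p,ik(p,R3)); R4=R3@np.diag([-1,1,-1]); print(' flip',ik(p,R4))
# other slope
R3=restR(-45);c=VAL+lat([0,-.0156,.024]);print('placeB',ik(c,R3))
R3=restR(45);p=VAL+lat([0,-(.029)*.7071,(.041)*.7071]);print('regraspB',ik(p,R3))
E
```

```text
place (array([-0.534,  0.26 ,  1.991,  0.722,  1.349, -2.328]), np.float64(1.125723293231307e-30))
regrasp [0.52978577 0.01427811 0.0889911 ] (array([ 0.152,  0.345,  1.872, -0.791,  1.288, -0.931]), np.float64(9.859043547148229e-21))
 flip (array([ 0.152,  0.345,  1.872, -0.791,  1.288,  2.211]), np.float64(6.152881097682268e-23))
regrasp [0.53609141 0.07049411 0.14555964] (array([ 0.244,  0.324,  1.779, -0.734,  1.423, -0.955]), np.float64(2.0120992464910726e-25))
 flip (array([ 0.244,  0.324,  1.779, -0.734,  1.423,  2.186]), np.float64(1.1497942514092061e-30))
placeB (array([ 0.09 ,  0.322,  1.914, -0.822,  1.24 , -0.953]), np.float64(3.3847849136791084e-20))
regraspB (array([-0.601,  0.264,  1.97 ,  0.686,  1.397, -2.357]), np.float64(2.6307464091804417e-30))
```

```bash
python3 -m jog '[{"delta_pos":[0,0,-0.04],"dr":[0,0,0],"grip":0.6},{"delta_pos":[0,0.001,-0.078],"dr":[0,0,0],"grip":0.6},{"delta_pos":[0.002,0.02,-0.097],"dr":[0,0,0],"grip":0.6},{"delta_pos":[0.0038,0.034,-0.111],"dr":[0,0,0],"grip":0.6},{"delta_pos":[0.0038,0.034,-0.111],"dr":[0,0,0],"grip":0.6},{"delta_pos":[0.0038,0.034,-0.111],"dr":[0,0,0],"grip":0.6}]'; python3 - <<'E'
from h import *; from st import *
t,R2=pl(); print('to 0',rel(t,R2))
f=shot('side'); crop(f,'s5.png',240,170,200,150,4)
f=shot('wrist','w5.png')
E
```

```text
time: 8.7
tcp_pos: [0.5312, 0.0016, 0.0948]
orientation: [[0.079, 0.08, -0.994], [0.704, 0.702, 0.113], [0.706, -0.708, -0.001]]
ft_force: [0.7, -0.5, -2.7]
gripper_width: 0.0537
to 0 ([0.0003, 0.01, -0.0133], [0.08, 0.03, 0.07])
```

View pics/s5.png

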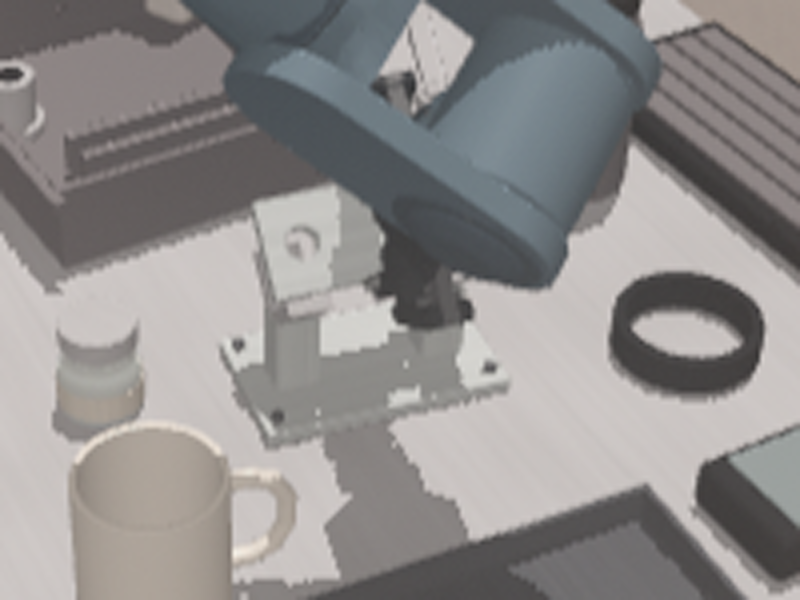

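View pics/w5.png

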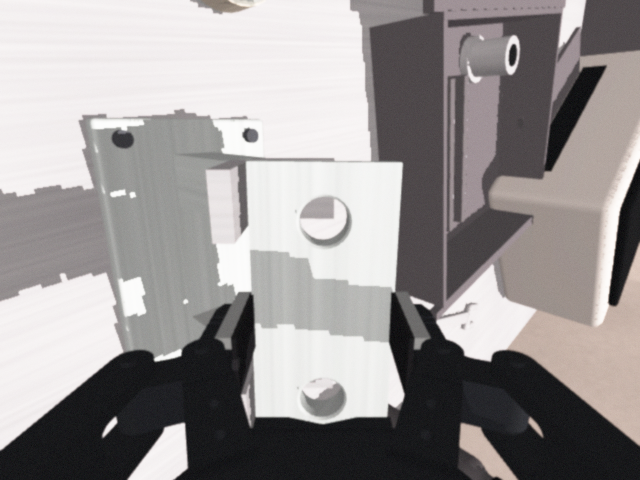

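```bash
python3 -m jog '[{"delta_pos":[0.0002,0.006,-0.006],"dr":[0,0,0],"grip":0.6},{"delta_pos":[0.0004,0.0105,-0.010],"dr":[0,0,0],"grip":0.6},{"delta_pos":[0.0004,0.0105,-0.0105],"dr":[0,0,0],"grip":0.6},{"delta_pos":[0.0004,0.0105,-0.0105],"dr":[0,0,0],"grip":0.6}]'; python3 - <<'E'
from h import *; from st import *
t,R2=pl(); print('to 0',rel(t,R2)); print(S()[2]['ft_force'])
f=shot('side'); crop(f,'s6.png',240,170,200,150,4)
f=shot('wrist','w6.png')
E
```

```text
time: 9.2
tcp_pos: [0.5321, 0.0118, 0.0853]
orientation: [[0.078, 0.081, -0.994], [0.704, 0.701, 0.113], [0.706, -0.708, -0.002]]
ft_force: [-0.6, -0.4, 0.0]
gripper_width: 0.0539
to 0 ([-0.0006, -0.0002, -0.0037], [0.11, 0.12, 0.07])
[-0.58060544 -0.39986382  0.02067888]
```

View pics/s6.png

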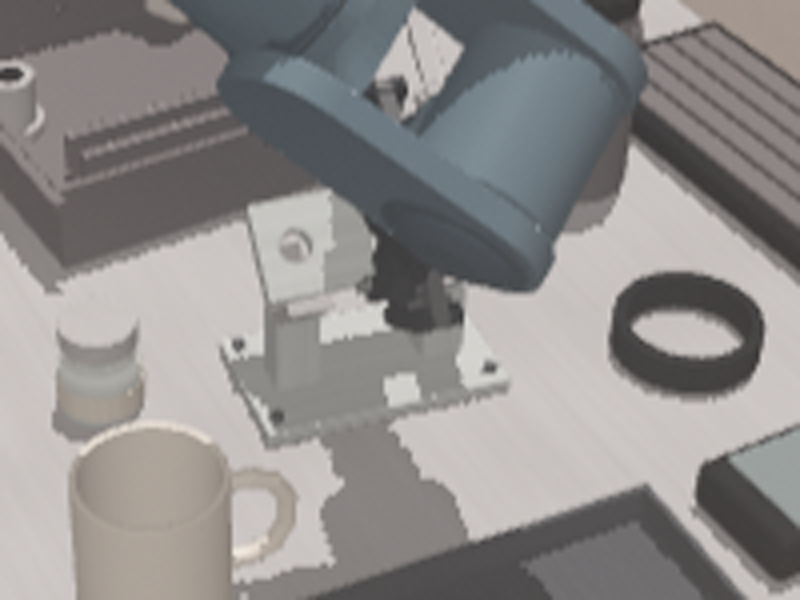

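```bash
python3 -m jog '[{"delta_pos":[-0.0003,-0.001,-0.001],"dr":[0,0,0],"grip":0.6},{"delta_pos":[-0.0006,-0.0015,-0.003],"dr":[0,0,0],"grip":0.6},{"delta_pos":[-0.0006,-0.0015,-0.003],"dr":[0,0,0],"grip":0.6}]'; python3 - <<'E'
from h import *; from st import *
t,R2=pl(); print('to 0',rel(t,R2)); print(S()[2]['ft_force'])
E
```

```text
time: 9.6
tcp_pos: [0.5319, 0.0103, 0.083]
orientation: [[0.077, 0.082, -0.994], [0.703, 0.702, 0.113], [0.707, -0.707, -0.003]]
ft_force: [-1.0, 0.8, 4.5]
gripper_width: 0.0535
to 0 ([-0.0004, 0.0014, -0.0015], [0.04, 0.18, 0.06])
[-1.02763144  0.78707783  4.50660724]
```

```bash
python3 -m jog '[{"delta_pos":[0,0,0],"dr":[0,0,0],"grip":0.3},{"delta_pos":[0,0,0],"dr":[0,0,0],"grip":0.25},{"delta_pos":[0,0,0],"dr":[0,0,0],"grip":0.2},{"delta_pos":[0,0,0],"dr":[0,0,0],"grip":0.12},{"delta_pos":[0,0,0],"dr":[0,0,0],"grip":0.12},{"delta_pos":[0,0,0],"dr":[0,0,0],"grip":0.12},{"delta_pos":[-0.001,-0.007,0.007],"dr":[0,0,0],"grip":0.12},{"delta_pos":[-0.004,-0.035,0.035],"dr":[0,0,0],"grip":0.12},{"delta_pos":[-0.008,-0.07,0.07],"dr":[0,0,0],"grip":0.12},{"delta_pos":[-0.008,-0.07,0.09],"dr":[0,0,0],"grip":0.12},{"delta_pos":[-0.008,-0.07,0.12],"dr":[0,0,0],"grip":0.12}]'; python3 - <<'E'
from h import *; from st import *
print(S()[2]['ft_force'])
f=shot('side'); crop(f,'s7.png',240,170,200,150,4)
f=shot('wrist','w7.png')
E
```

```text
time: 10.7
tcp_pos: [0.5235, -0.0611, 0.204]
orientation: [[0.079, 0.083, -0.993], [0.703, 0.702, 0.115], [0.707, -0.707, -0.002]]
ft_force: [0.5, 1.2, -0.8]
gripper_width: 0.0752
[ 0.51807404  1.22771518 -0.77134855]
```

View pics/s7.png

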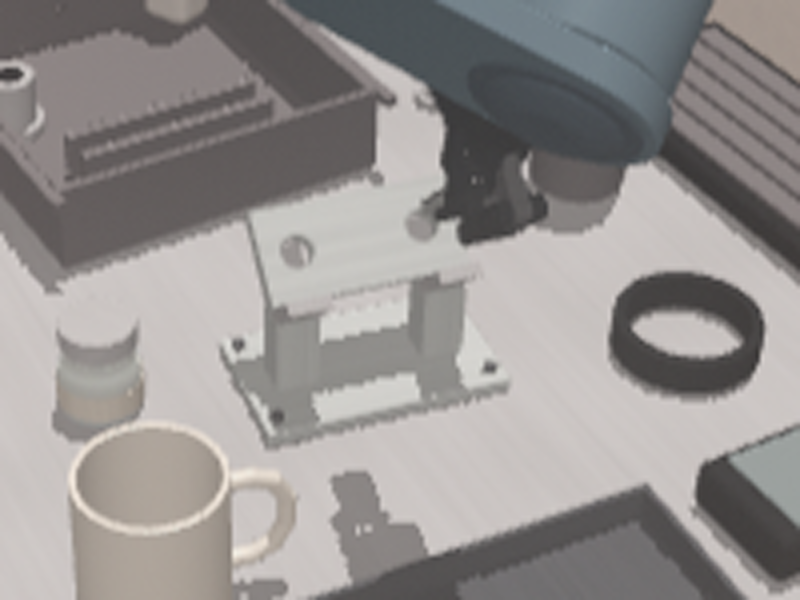

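View pics/w7.png

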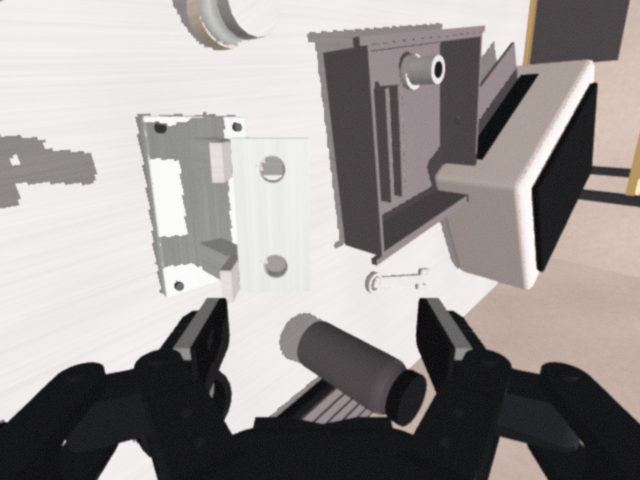

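```bash
python3 - <<'E'
from h import *
f=grab_frame('wrist'); g=grab_frame('top')
c=VAL+lat([0,.0156,.024]); n=lat([0,-.7071,.7071]); u=lat([0,.7071,.7071]); x=lat([1,0,0])
print(proj(f,np.array([c+n*.006+sx*.038*x for sx in(-1,1)]+[c+n*.006+sx*.06*x+.028*su*u for sx,su in((-1,-1),(-1,1),(1,1),(1,-1))])).round(1).tolist())
print(proj(g,np.array([c+n*.006+sx*.038*x for sx in(-1,1)]+[c+n*.006+sx*.06*x+.028*su*u for sx,su in((-1,-1),(-1,1),(1,1),(1,-1))])).round(1).tolist())
crop(g,'t7.png',260,170,140,110,5.5); crop(f,'w7c.png',200,110,150,200,3)
E
```

```text
[[273.8, 167.7], [277.0, 265.0], [233.3, 136.2], [312.2, 136.6], [312.6, 290.7], [243.1, 290.2]]
[[311.9, 246.0], [315.9, 206.8], [321.1, 258.7], [299.8, 256.1], [306.5, 192.7], [327.3, 198.1]]
```

View pics/w7c.png

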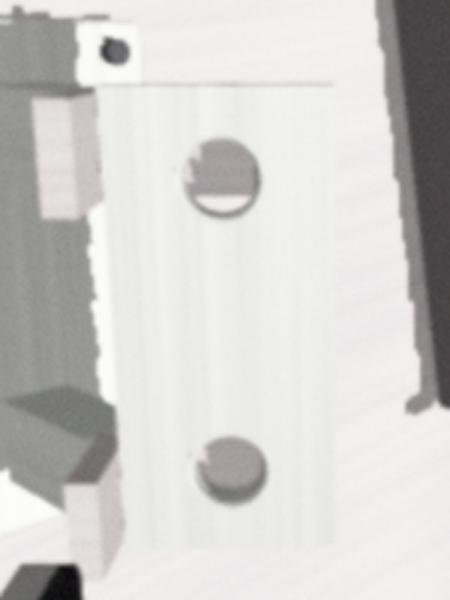

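View pics/t7.png

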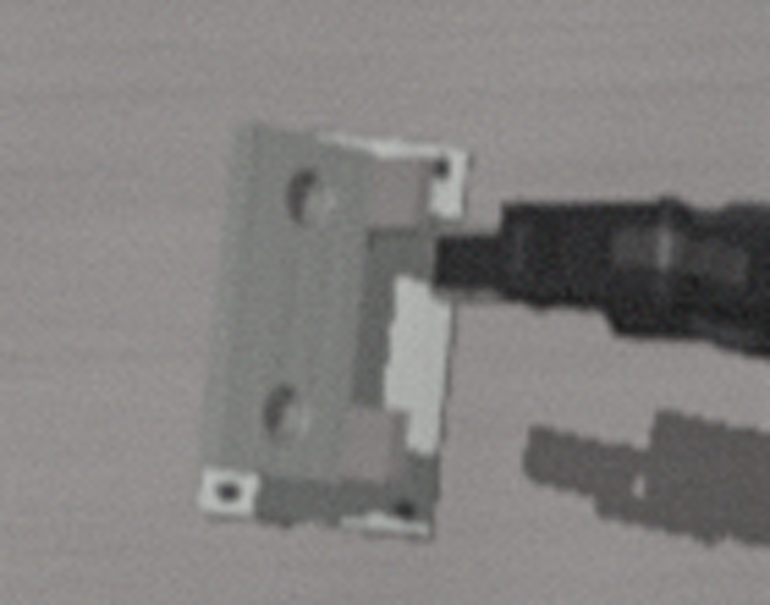

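```bash
cat >> st.py <<'E'
def rg(back,d=.020):
    R3=restR(-45); p=VAL+lat([.0015,(.056-d-.006)*.7071,(.056-d+.006)*.7071])-back*R3[:,1]; return p,R3
E
python3 - <<'E'
from st import *
print('mid',rel([.5235,-.03,.25],restR(0))); print('pre',rel(*rg(.08)))
E
```

```text
mid ([-0.0006, 0.0303, 0.0463], [-44.6, 5.29, -0.03])
pre ([0.0136, 0.1314, -0.0574], [-89.32, 10.29, -0.15])
```

```bash
python3 -m jog '[{"delta_pos":[0,0.006,0.02],"dr":[-8.4,1,0],"grip":0.5},{"delta_pos":[0,0.012,0.04],"dr":[-16.8,2,0],"grip":0.5},{"delta_pos":[0,0.02,0.046],"dr":[-25.2,3,0],"grip":0.5},{"delta_pos":[0,0.03,0.046],"dr":[-33.6,4,0],"grip":0.5},{"delta_pos":[0.002,0.045,0.046],"dr":[-42,4.9,-0.05],"grip":0.5},{"delta_pos":[0.004,0.06,0.046],"dr":[-50.4,5.8,-0.05],"grip":0.5},{"delta_pos":[0.006,0.08,0.046],"dr":[-58.8,6.8,-0.1],"grip":0.5},{"delta_pos":[0.008,0.1,0.04],"dr":[-67.2,7.8,-0.1],"grip":0.5},{"delta_pos":[0.01,0.12,0.03],"dr":[-75.6,8.7,-0.15],"grip":0.5},{"delta_pos":[0.0136,0.131,0.01],"dr":[-84,9.7,-0.15],"grip":0.5},{"delta_pos":[0.0136,0.1314,-0.01],"dr":[-89.32,10.29,-0.15],"grip":0.5},{"delta_pos":[0.0136,0.1314,-0.02],"dr":[-89.32,10.29,-0.15],"grip":0.5}]' 60; python3 - <<'E'
from st import *
p,R,s=S(); print(s['joint_positions'].round(3) if hasattr(s['joint_positions'],'round') else s['joint_positions'])
print('pre',rel(*rg(.08)))
f=shot('side'); crop(f,'s8.png',220,130,240,180,3.3)
E
```

```text
time: 12.1
tcp_pos: [0.5349, 0.0724, 0.1779]
orientation: [[0.069, -0.084, -0.994], [0.702, -0.704, 0.108], [-0.709, -0.705, 0.01]]
ft_force: [-0.9, -0.1, -0.4]
gripper_width: 0.0425
[ 0.239  0.298  1.744 -0.731  1.471 -1.009]
pre ([0.0027, -0.0013, -0.0317], [0.1, -0.59, -0.2])
```

View pics/s8.png

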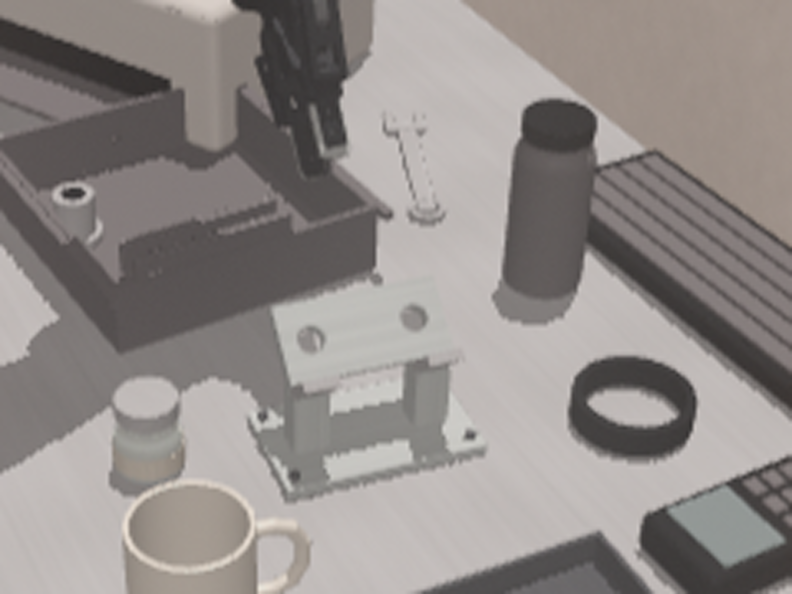

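```bash
python3 -m jog '[{"delta_pos":[0.0027,-0.0013,-0.0317],"dr":[0.1,-0.59,-0.2],"grip":0.5},{"delta_pos":[0.0027,-0.0013,-0.0317],"dr":[0.1,-0.59,-0.2],"grip":0.5},{"delta_pos":[-0.0012,-0.0365,-0.067],"dr":[0.1,-0.59,-0.2],"grip":0.5},{"delta_pos":[-0.0012,-0.0365,-0.067],"dr":[0.1,-0.59,-0.2],"grip":0.5},{"delta_pos":[-0.0012,-0.0365,-0.067],"dr":[0.1,-0.59,-0.2],"grip":0.5}]' 60; python3 - <<'E'
from st import *
print('rg',rel(*rg(.0)))
f=shot('wrist','w9.png'); f=shot('side'); crop(f,'s9.png',220,130,240,180,3.3)
E
```

```text
time: 12.65
tcp_pos: [0.5339, 0.0337, 0.1124]
orientation: [[0.083, -0.081, -0.993], [0.704, -0.701, 0.116], [-0.706, -0.709, -0.001]]
ft_force: [0.8, -0.4, 0.2]
gripper_width: 0.0426
rg ([-0.0026, -0.0189, -0.0227], [-0.11, 0.06, 0.24])
```

View pics/w9.png

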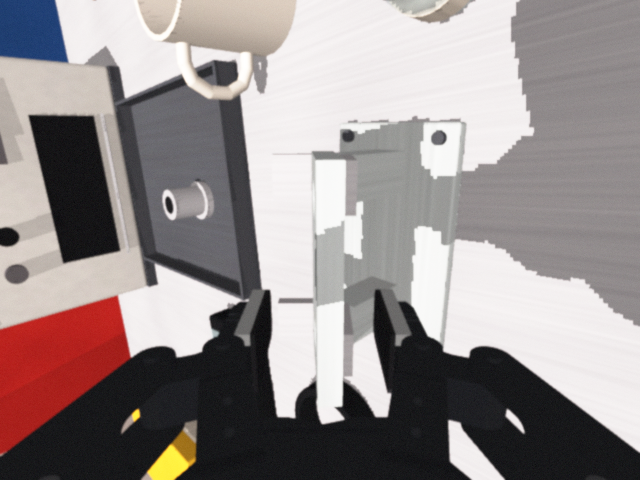

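View pics/s9.png

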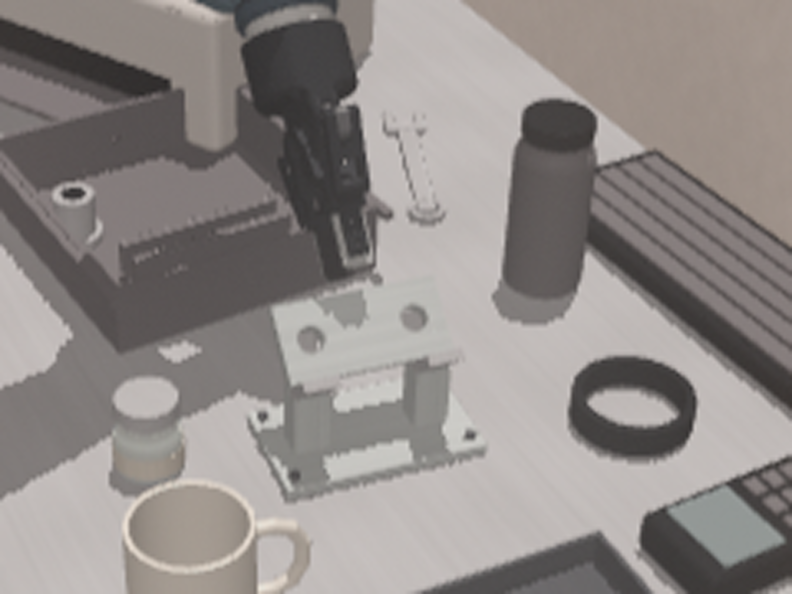

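```bash
python3 - <<'E'
from st import *
f=grab_frame('wrist')
n=lat([0,-.7071,.7071]); u=lat([0,.7071,.7071]); x=lat([1,0,0])
for dn in (0,.002):
  B=VAL+.0015*x+.056*u+dn*n
  print(proj(f,np.array([B+sx*.06*x+v*n for sx in(-1,1) for v in (0,.012)])).round(1).tolist())
p,R,s=S()
print('TCP minus plate mid: n', (p-(VAL+.006*n))@n*1000, 'u',(p-VAL)@u*1000,'tool y.n',R[:,1]@n, 'x',(p-VAL)@x*1000)
E
```

```text
[[343.6, 158.2], [313.7, 158.4], [340.6, 404.6], [316.4, 404.8]]
[[338.6, 158.3], [308.7, 158.4], [336.6, 404.6], [312.4, 404.8]]
TCP minus plate mid: n 2.1049415503499054 u 67.37232348592998 tool y.n -0.002774028988217537 x 3.087964987221269
```

```bash
python3 -m jog '[{"delta_pos":[-0.001,-0.004,-0.007],"dr":[0,0,0],"grip":0.5},{"delta_pos":[-0.0018,-0.012,-0.015],"dr":[0,0,0.1],"grip":0.5},{"delta_pos":[-0.0026,-0.0187,-0.0229],"dr":[0,0,0.2],"grip":0.5},{"delta_pos":[-0.0026,-0.0187,-0.0229],"dr":[0,0,0.2],"grip":0.5},{"delta_pos":[-0.0026,-0.0187,-0.0229],"dr":[0,0,0.2],"grip":0.5}]'; python3 - <<'E'
from st import *
print('rg',rel(*rg(.0)), S()[2]['ft_force'].tolist())
n=lat([0,-.7071,.7071]); u=lat([0,.7071,.7071]);p,R,s=S()
print('n', (p-(VAL+.006*n))@n*1000, 'u',(p-VAL)@u*1000)
f=shot('wrist','w10.png'); f=shot('side'); crop(f,'s10.png',220,130,240,180,3.3)
E
```

```text
time: 13.3
tcp_pos: [0.5322, 0.0162, 0.0899]
orientation: [[0.08, -0.076, -0.994], [0.704, -0.701, 0.11], [-0.705, -0.709, -0.003]]
ft_force: [0.4, -1.2, 0.0]
gripper_width: 0.0429
rg ([-0.0009, -0.0014, -0.0002], [-0.12, 0.18, -0.07]) [0.39423268035042347, -1.1946413830319307, 0.011381613546970662]
n -0.8526211035300814 u 37.19759364119801
```

View pics/w10.png

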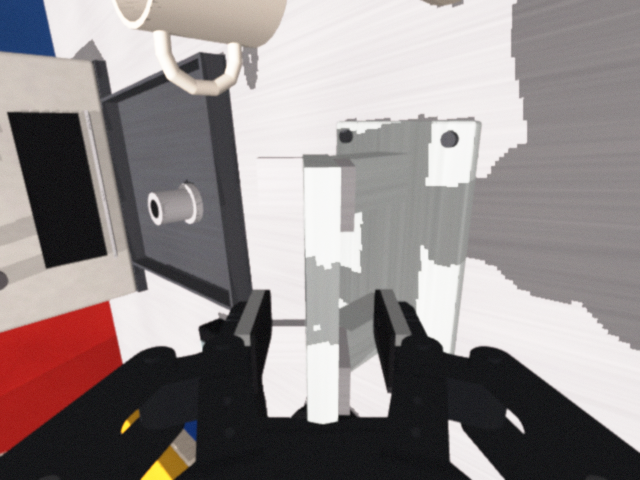

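View pics/s10.png

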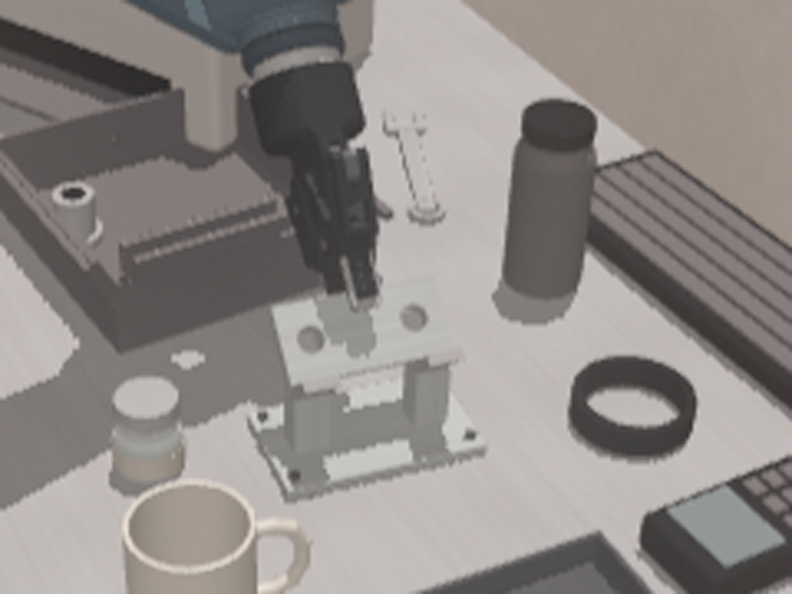

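```bash
python3 -m jog '[{"delta_pos":[0,0,0],"dr":[0,0,0],"grip":0.7},{"delta_pos":[0,0,0],"dr":[0,0,0],"grip":0.8},{"delta_pos":[0,0,0],"dr":[0,0,0],"grip":0.95},{"delta_pos":[0,0,0],"dr":[0,0,0],"grip":0.95},{"delta_pos":[0,0,0],"dr":[0,0,0],"grip":0.95},{"delta_pos":[0,0,0],"dr":[0,0,0],"grip":0.95}]' 60; python3 - <<'E'
from st import *
n=lat([0,-.7071,.7071]); u=lat([0,.7071,.7071]);p,R,s=S()
print('n', (p-(VAL+.006*n))@n*1000, 'u',(p-VAL)@u*1000,s['ft_force'],R.round(3).tolist())
E
```

```text
time: 14.0
tcp_pos: [0.533, 0.0164, 0.0912]
orientation: [[0.081, -0.074, -0.994], [0.704, -0.702, 0.11], [-0.706, -0.708, -0.005]]
ft_force: [-0.5, 0.6, 5.5]
gripper_width: 0.0107
n -0.17675002009420282 u 38.333634896751306 [-0.5275439   0.64982732  5.53043379] [[0.081, -0.074, -0.994], [0.704, -0.702, 0.11], [-0.706, -0.708, -0.005]]
```

```bash
cat >> st.py <<'E'
SL=np.array([.5133,.243,.005]); YS=4.6
E
python3 - <<'E'
from st import *
x=lat([1,0,0]);p,R,s=S(); print('dx',(p-VAL)@x*1000-1.5)
print('above slot z.16',rel([SL[0],SL[1],.16],down(YS+180)))
E
```

```text
dx 1.4858736661195975
above slot z.16 ([-0.0197, 0.2266, 0.0688], [44.95, -0.4, 10.45])
```

```bash
python3 -m jog '[{"delta_pos":[0,0,0.01],"dr":[0,0,0],"grip":0.95},{"delta_pos":[0,0,0.03],"dr":[0,0,0],"grip":0.95},{"delta_pos":[0,0,0.075],"dr":[0,0,0],"grip":0.95},{"delta_pos":[-0.002,0.02,0.1],"dr":[4,0,1],"grip":0.95},{"delta_pos":[-0.004,0.055,0.1],"dr":[11,0,2.5],"grip":0.95},{"delta_pos":[-0.008,0.09,0.1],"dr":[19,-0.1,4],"grip":0.95},{"delta_pos":[-0.012,0.13,0.1],"dr":[27,-0.2,6],"grip":0.95},{"delta_pos":[-0.016,0.17,0.1],"dr":[35,-0.3,8],"grip":0.95},{"delta_pos":[-0.0197,0.2,0.1],"dr":[42,-0.4,9.8],"grip":0.95},{"delta_pos":[-0.0197,0.2266,0.1],"dr":[44.95,-0.4,10.45],"grip":0.95},{"delta_pos":[-0.0197,0.2266,0.08],"dr":[44.95,-0.4,10.45],"grip":0.95},{"delta_pos":[-0.0197,0.2266,0.0688],"dr":[44.95,-0.4,10.45],"grip":0.95}]'; python3 - <<'E'
from st import *
print('above slot z.16',rel([SL[0],SL[1],.16],down(YS+180)),S()[1].round(3).tolist())
f=shot('wrist','w11.png'); f=shot('side'); crop(f,'s11.png',180,100,260,180,3)
E
```

```text
time: 15.2
tcp_pos: [0.5122, 0.2432, 0.1585]
orientation: [[-0.081, -0.002, -0.997], [0.997, -0.0, -0.081], [0.0, -1.0, 0.002]]
ft_force: [-0.1, 0.1, -2.5]
gripper_width: 0.0103
above slot z.16 ([0.0011, -0.0002, 0.0015], [0.01, -0.11, -0.05]) [[-0.081, -0.002, -0.997], [0.997, -0.0, -0.081], [0.0, -1.0, 0.002]]
```

View pics/w11.png

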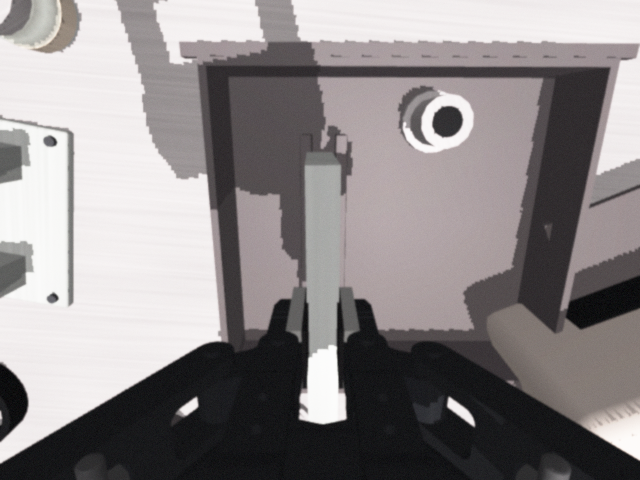

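View pics/s11.png

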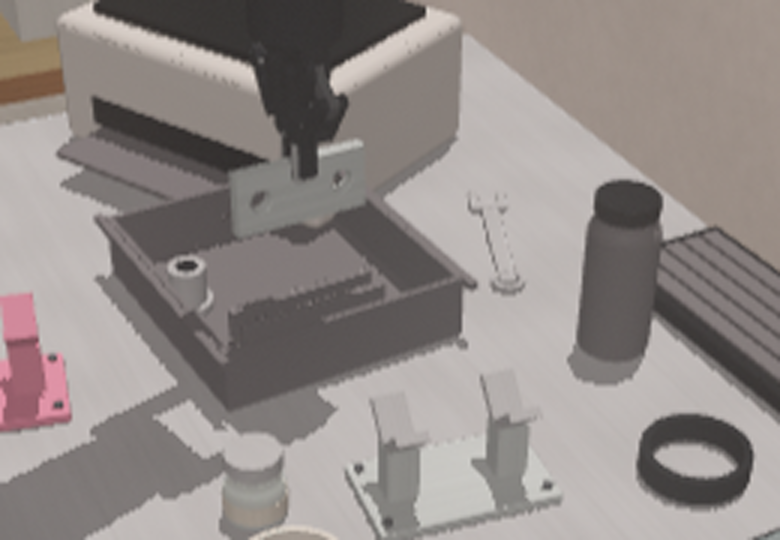

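```bash
python3 - <<'E'
from st import *
f=grab_frame('wrist'); crop(f,'w11c.png',270,110,110,200,3)
pr=np.array([SL+lat([x,y,.030],YS) for x in(-.07,) for y in (-.0165,-.0085,.0085,.0165)]+[SL+lat([x,y,.030],YS) for x in(0,) for y in (-.0165,-.0085,.0085,.0165)])
print(((proj(f,pr)-[270,110])*3).round(0).tolist())
p,R,s=S()
# plate: top edge 17.7 behind TCP, center shifted along tool z by dx
c=p+R@np.array([0,.0,.0015])
P=np.array([c+R@np.array([sx*.006,y,.06]) for y in (-.0177,.0383) for sx in(-1,1)])
print(((proj(f,P)-[270,110])*3).round(0).tolist())
E
```

```text
[[90.0, 76.0], [125.0, 76.0], [200.0, 76.0], [235.0, 76.0], [95.0, 371.0], [128.0, 371.0], [197.0, 371.0], [229.0, 371.0]]
[[110.0, 180.0], [220.0, 180.0], [125.0, 138.0], [201.0, 138.0]]
```

View pics/w11c.png

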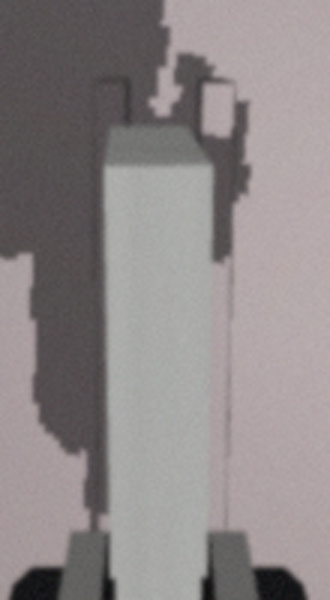

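```bash
python3 -m jog '[{"delta_pos":[0.003,0.0015,-0.03],"dr":[0,0,-0.5],"grip":0.95},{"delta_pos":[0.003,0.0015,-0.06],"dr":[0,0,-0.5],"grip":0.95},{"delta_pos":[0.003,0.0015,-0.073],"dr":[0,0,-0.5],"grip":0.95},{"delta_pos":[0.003,0.0015,-0.073],"dr":[0,0,-0.5],"grip":0.95},{"delta_pos":[0.003,0.0015,-0.073],"dr":[0,0,-0.5],"grip":0.95}]'; python3 - <<'E'
from st import *
f=grab_frame('wrist'); crop(f,'w12c.png',270,90,110,150,4)
pr=np.array([SL+lat([x,y,.030],YS) for x in(-.07,) for y in (-.0165,-.0085,.0085,.0165)]+[SL+lat([x,y,.030],YS) for x in(0,) for y in (-.0165,-.0085,.0085,.0165)])
print(((proj(f,pr)-[270,90])*4).round(0).tolist())
p,R,s=S();print(p,R.round(3).tolist())
c=p+R@np.array([0,.0,.0015])
P=np.array([c+R@np.array([sx*.006,y,.06]) for y in (-.0177,.0383) for sx in(-1,1)])
print(((proj(f,P)-[270,90])*4).round(0).tolist())
f=shot('side');crop(f,'s12.png',180,100,260,180,3);f=shot('top');crop(f,'t12.png',90,160,200,150,4)
E
```

```text
time: 15.85
tcp_pos: [0.5162, 0.2443, 0.0868]
orientation: [[-0.071, -0.001, -0.997], [0.997, -0.0, -0.071], [-0.0, -1.0, 0.001]]
ft_force: [0.6, 0.3, -2.2]
gripper_width: 0.011
[[70.0, 154.0], [134.0, 153.0], [270.0, 152.0], [334.0, 151.0], [88.0, 680.0], [146.0, 680.0], [269.0, 679.0], [327.0, 678.0]]
[0.51665586 0.24442811 0.08745917] [[-0.071, -0.0, -0.997], [0.997, 0.0, -0.071], [0.0, -1.0, 0.0]]
[[147.0, 313.0], [293.0, 313.0], [166.0, 259.0], [268.0, 259.0]]
```

View pics/w12c.png

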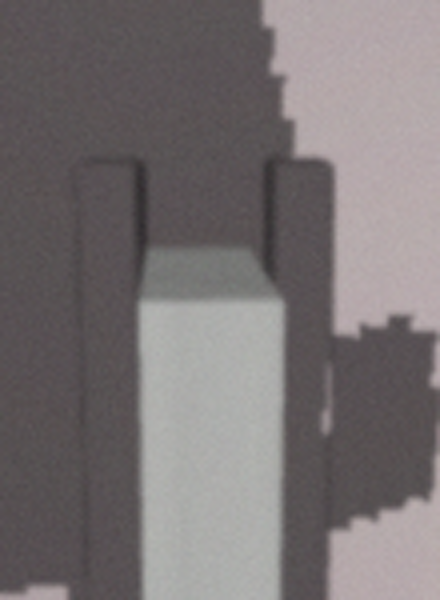

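View pics/s12.png

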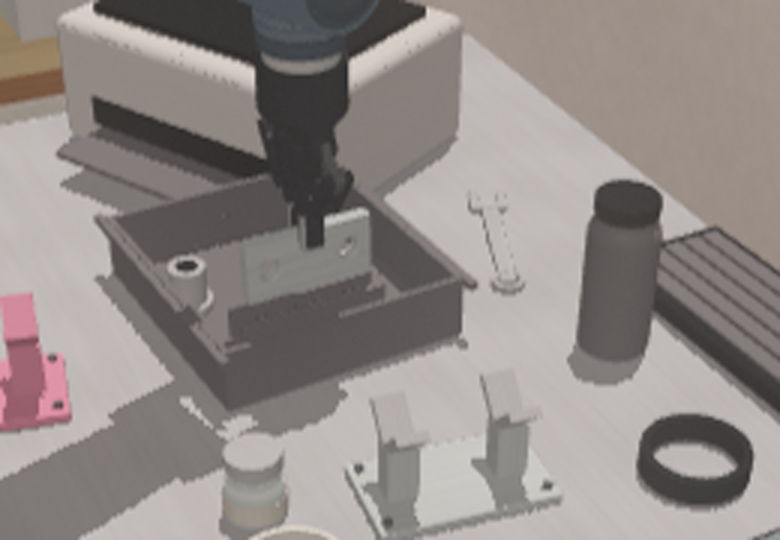

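View pics/t12.png

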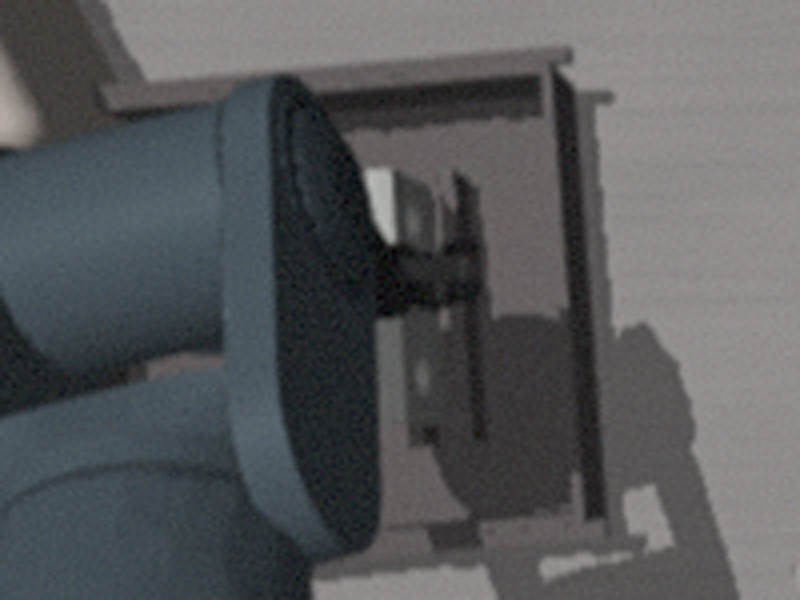

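```bash
python3 -m jog '[{"delta_pos":[-0.0005,0.0007,-0.008],"dr":[0,0,0],"grip":0.95},{"delta_pos":[-0.0005,0.0007,-0.016],"dr":[0,0,0],"grip":0.95},{"delta_pos":[-0.0005,0.0007,-0.022],"dr":[0,0,0],"grip":0.95},{"delta_pos":[-0.0005,0.0007,-0.026],"dr":[0,0,0],"grip":0.95},{"delta_pos":[-0.0005,0.0007,-0.026],"dr":[0,0,0],"grip":0.95}]'; python3 - <<'E'
from st import *
f=grab_frame('wrist'); crop(f,'w13c.png',270,90,110,150,4)
p,R,s=S();print(p,R.round(3).tolist(),s['ft_force'],s['wrist_torque'])
f=shot('side');crop(f,'s13.png',180,100,260,180,3)
E
```

```text
time: 16.5
tcp_pos: [0.5153, 0.245, 0.0604]
orientation: [[-0.071, -0.002, -0.997], [0.997, -0.0, -0.071], [-0.0, -1.0, 0.002]]
ft_force: [-0.8, -0.0, -2.1]
gripper_width: 0.0101
[0.51578656 0.24506374 0.06096035] [[-0.071, -0.001, -0.997], [0.997, -0.0, -0.071], [-0.0, -1.0, 0.001]] [-0.09153979 -0.52937928 -2.80490574] [-0.0588435   0.02401273  0.02622737]
```

View pics/w13c.png

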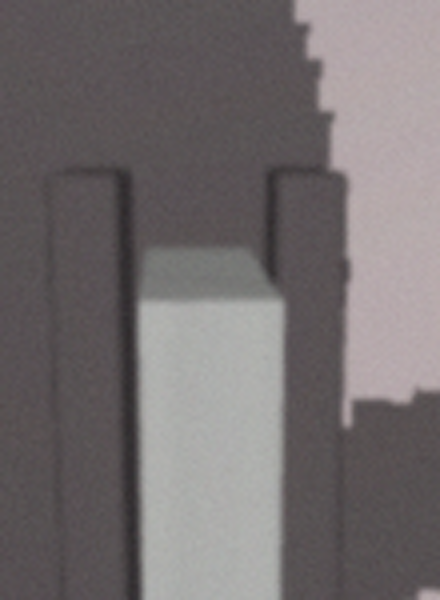

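View pics/s13.png

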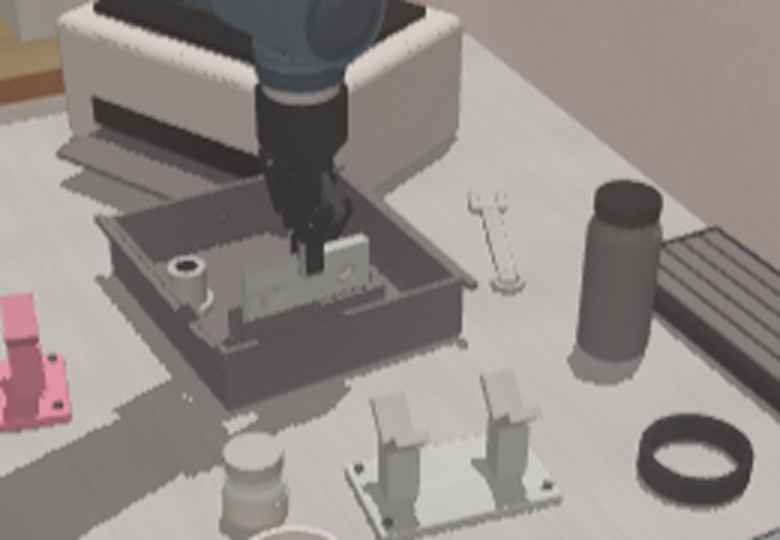

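```bash
python3 -m jog '[{"delta_pos":[-0.0005,0,-0.006],"dr":[0,0,0],"grip":0.95},{"delta_pos":[-0.0005,0,-0.012],"dr":[0,0,0],"grip":0.95},{"delta_pos":[-0.0005,0,-0.016],"dr":[0,0,0],"grip":0.95},{"delta_pos":[-0.0005,0,-0.016],"dr":[0,0,0],"grip":0.95},{"delta_pos":[-0.0005,0,-0.016],"dr":[0,0,0],"grip":0.95}]';  python3 -m jog '[{"delta_pos":[0,0,-0.001],"dr":[0,0,0],"grip":0.95},{"delta_pos":[0,0,-0.0015],"dr":[0,0,0],"grip":0.95}]'
```

```text
time: 17.1
tcp_pos: [0.5155, 0.2452, 0.0452]
orientation: [[-0.071, -0.0, -0.997], [0.997, -0.0, -0.071], [0.0, -1.0, 0.0]]
ft_force: [0.2, -0.8, -2.7]
gripper_width: 0.0109
time: 17.3
tcp_pos: [0.5156, 0.2452, 0.0439]
orientation: [[-0.071, -0.0, -0.997], [0.997, 0.0, -0.071], [0.0, -1.0, 0.0]]
ft_force: [-2.2, 0.1, 1.2]
gripper_width: 0.0103
```

```bash
python3 -m jog '[{"delta_pos":[0,0,-0.001],"dr":[0,0,0],"grip":0.95},{"delta_pos":[0,0,-0.0015],"dr":[0,0,0],"grip":0.95},{"delta_pos":[0,0,-0.0015],"dr":[0,0,0],"grip":0.95}]'; python3 - <<'E'
from st import *
f=shot('wrist','w14.png'); f=shot('side');crop(f,'s14.png',180,100,260,180,3)
E
```

```text
time: 17.6
tcp_pos: [0.5156, 0.2452, 0.0438]
orientation: [[-0.072, -0.001, -0.997], [0.997, -0.0, -0.072], [-0.0, -1.0, 0.001]]
ft_force: [-6.1, -2.2, 9.0]
gripper_width: 0.0105
```

View pics/s14.png

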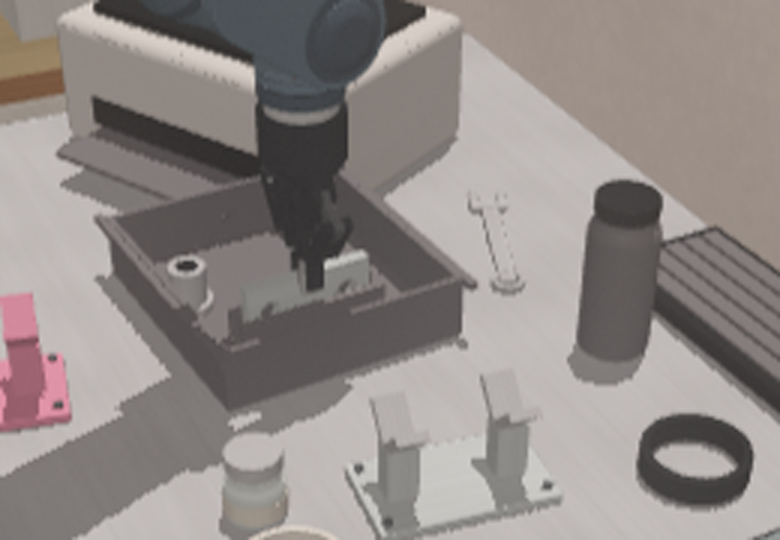

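View pics/w14.png

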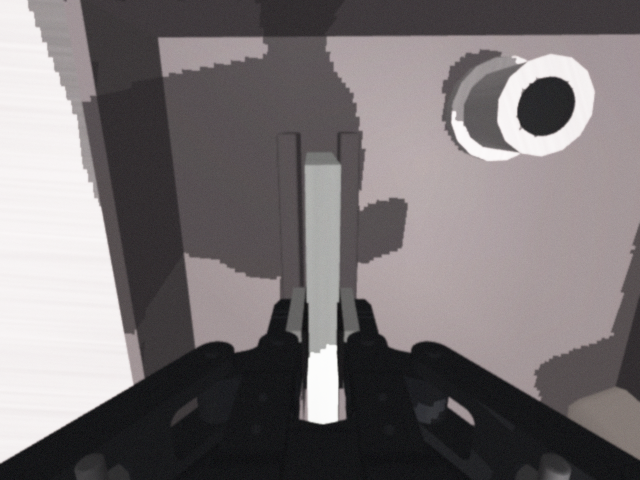

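```bash
python3 -m jog '[{"delta_pos":[0,0,0.0005],"dr":[0,0,0],"grip":0.85},{"delta_pos":[0,0,0.0005],"dr":[0,0,0],"grip":0.78},{"delta_pos":[0,0,0.001],"dr":[0,0,0],"grip":0.7},{"delta_pos":[0,0,0.001],"dr":[0,0,0],"grip":0.6},{"delta_pos":[0,0,0.001],"dr":[0,0,0],"grip":0.6},{"delta_pos":[0,0,0.015],"dr":[0,0,0],"grip":0.6},{"delta_pos":[0,0,0.05],"dr":[0,0,0],"grip":0.6},{"delta_pos":[0,0,0.1],"dr":[0,0,0],"grip":0.6},{"delta_pos":[0,0,0.14],"dr":[0,0,0],"grip":0.6},{"delta_pos":[0,0,0.16],"dr":[0,0,0],"grip":0.5}]'; python3 - <<'E'
from st import *
import pickle
f=shot('wrist','w15.png');pickle.dump(f,open('w15.pkl','wb')); crop(f,'w15c.png',250,110,150,230,2.6)
f=shot('side');crop(f,'s15.png',180,100,260,180,3)
E
```

```text
time: 18.7
tcp_pos: [0.5176, 0.2458, 0.2098]
orientation: [[-0.072, 0.007, -0.997], [0.997, 0.002, -0.072], [0.001, -1.0, -0.007]]
ft_force: [1.7, 0.2, -0.1]
gripper_width: 0.0426
```

View pics/w15.png

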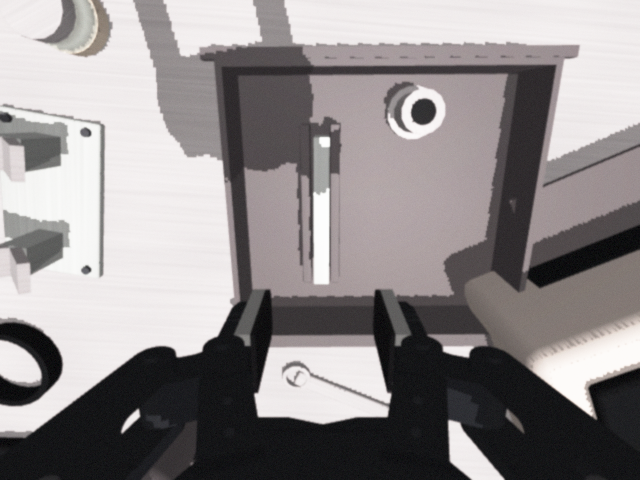

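View pics/s15.png

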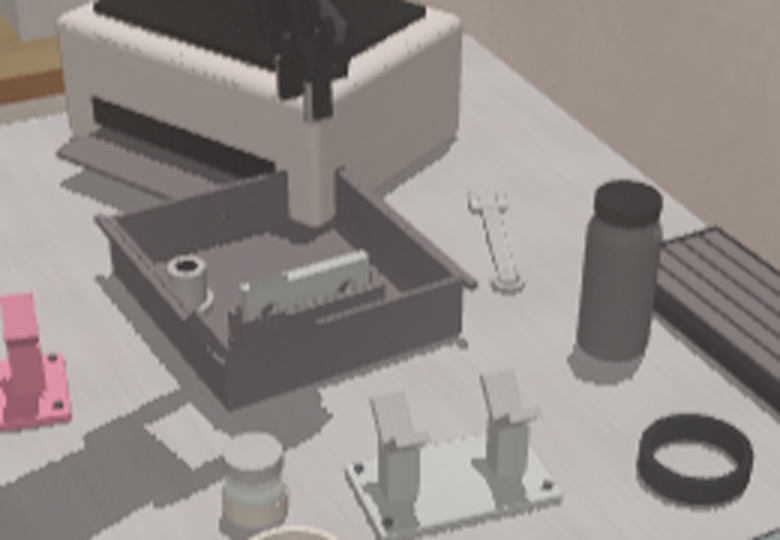

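```bash
python3 - <<'E'
from st import *
import pickle
f=pickle.load(open('w15.pkl','rb')); g=pickle.load(open('top0.pkl','rb'))
def tri(a,pa,b,pb):
    e1,d1=ray(a,pa);e2,d2=ray(b,pb)
    A=np.c_[d1,-d2];t=np.linalg.lstsq(A,e2-e1,rcond=None)[0];return (e1+d1*t[0]+e2+d2*t[1])/2, np.linalg.norm(e1+d1*t[0]-e2-d2*t[1])
print('printer',tri(f,(470,283),g,(100,192)),tri(f,(470,283),g,(104,190)))
bay=SL+lat([0,.1,0],3.9); print('bay',bay, 'packed',at(f,(423,111),.047), 'plate ends',at(f,(321,136),.061),at(f,(321,283),.061))
print('rail ends',[at(f,p,.035) for p in((305,124),(335,124),(304,281),(334,279))])
print(proj(f,bay),proj(g,bay))
s=monitor.sense();print(s['joint_positions'])
crop(g,'c3.png',0,70,200,150,4)
E
```

```text
printer (array([ 0.6120574 ,  0.44536289, -0.02678102]), np.float64(0.05695902831654014)) (array([ 0.62422659,  0.45759482, -0.0606993 ]), np.float64(0.050207436459701646))
bay [0.50649847 0.34276843 0.005     ] packed [0.42912279 0.31684905 0.047     ] plate ends [0.45282704 0.23949544 0.061     ] [0.57288461 0.24794793 0.061     ]
rail ends [array([0.44536178, 0.22589878, 0.035     ]), array([0.44362811, 0.25017727, 0.035     ]), array([0.58372462, 0.23294375, 0.035     ]), array([0.57977189, 0.26036823, 0.035     ])]
[[426.31516141 200.46482241]] [[154.78975142 242.15864923]]
[ 2.45625674e-01  8.35230654e-02  1.78154510e+00 -8.50678033e-05
  1.26821013e+00 -1.39706433e+00]
```

View pics/c3.png

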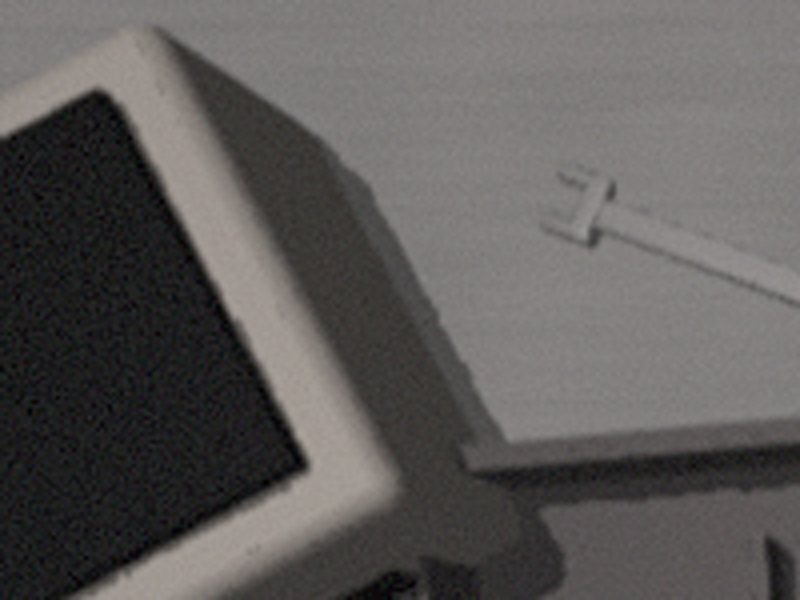

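View pics/w15c.png

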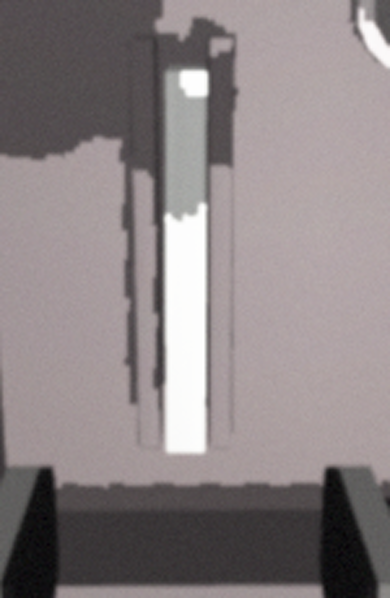

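```bash
python3 - <<'E'
from st import *
import pickle
f=pickle.load(open('w15.pkl','rb')); g=pickle.load(open('top0.pkl','rb')); h=pickle.load(open('side0.pkl','rb'))
for z in (.05,.1,.15,.2): print(z,at(g,(98,190),z)[:2],at(g,(127,210),z)[:2], at(f,(470,285),z)[:2],at(f,(480,310),z)[:2])
# side: edge top & bottom
crop(h,'s0c.png',180,70,170,130,4.6)
E
```

```text
0.05 [0.61034768 0.44119954] [0.56914128 0.38199868] [0.57046727 0.37943862] [0.59414856 0.3930757 ]
0.1 [0.60116919 0.41508829] [0.56232199 0.35927689] [0.54912544 0.35621416] [0.5688804  0.36759023]
0.15 [0.59199069 0.38897704] [0.5555027  0.33655509] [0.52778362 0.3329897 ] [0.54361223 0.34210475]
0.2 [0.58281219 0.3628658 ] [0.54868342 0.3138333 ] [0.50644179 0.30976524] [0.51834407 0.31661928]
```

View pics/s0c.png

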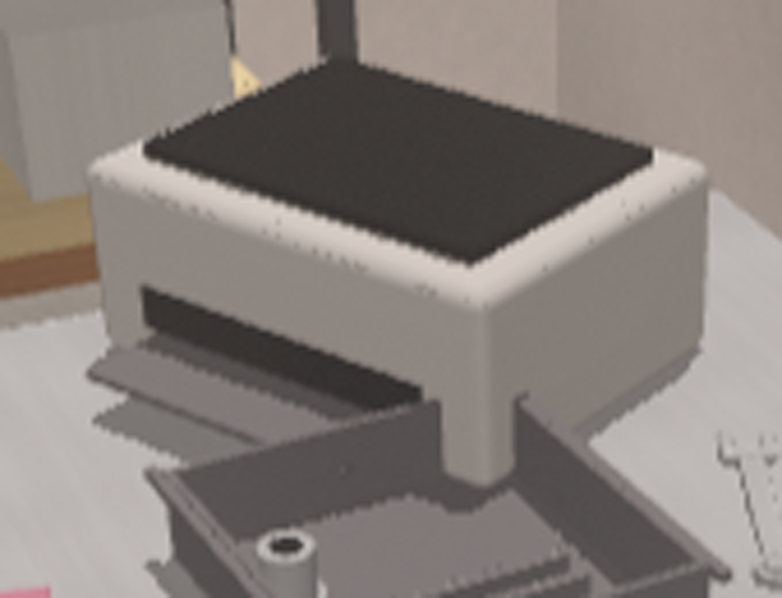

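```bash
python3 - <<'E'
from st import *
import pickle
f=pickle.load(open('w15.pkl','rb')); g=pickle.load(open('top0.pkl','rb')); h=pickle.load(open('side0.pkl','rb'))
def tri(a,pa,b,pb):
    e1,d1=ray(a,pa);e2,d2=ray(b,pb)
    A=np.c_[d1,-d2];t=np.linalg.lstsq(A,e2-e1,rcond=None)[0];return ((e1+d1*t[0]+e2+d2*t[1])/2).round(3), np.linalg.norm(e1+d1*t[0]-e2-d2*t[1]).round(3)
print('bot',tri(h,(283.3,175.4),g,(127,210))); print('top',tri(h,(284.8,135.2),g,(98,190)))
print('bot',tri(h,(283.3,175.4),f,(480,320)));print('top',tri(h,(284.8,135.2),f,(470,285)))
E
```

```text
bot (array([0.58 , 0.4  , 0.005]), np.float64(0.011))
top (array([0.595, 0.399, 0.132]), np.float64(0.001))
bot (array([ 0.612,  0.42 , -0.003]), np.float64(0.036))
top (array([0.54 , 0.321, 0.171]), np.float64(0.041))
```

```bash
python3 -m jog '[{"delta_pos":[-0.005,-0.518,0],"dr":[0.1,-0.4,-8],"grip":0.35},{"delta_pos":[-0.005,-0.518,0],"dr":[0.1,-0.4,-8],"grip":0.35},{"delta_pos":[-0.005,-0.518,0],"dr":[0.1,-0.4,-8],"grip":0.35},{"delta_pos":[-0.005,-0.518,0],"dr":[0.1,-0.4,-8],"grip":0.35},{"delta_pos":[-0.005,-0.518,0],"dr":[0.1,-0.4,-8],"grip":0.35},{"delta_pos":[-0.005,-0.518,0],"dr":[0.1,-0.4,-8],"grip":0.35},{"delta_pos":[-0.005,-0.518,0],"dr":[0.1,-0.4,-8],"grip":0.35},{"delta_pos":[-0.005,-0.518,0],"dr":[0.1,-0.4,-8],"grip":0.35},{"delta_pos":[-0.005,-0.518,0],"dr":[0.1,-0.4,-8],"grip":0.35},{"delta_pos":[-0.005,-0.518,0],"dr":[0.1,-0.4,-8],"grip":0.35},{"delta_pos":[-0.005,-0.518,0],"dr":[0.1,-0.4,-8],"grip":0.35},{"delta_pos":[-0.005,-0.518,0],"dr":[0.1,-0.4,-8],"grip":0.35}]'; python3 - <<'E'
from st import *
import pickle
f=shot('wrist','w16.png')
m=cut_out('wrist','hub_c')
for d in m[:3]:
    ys,xs=np.where(d['pixels']); print(d['p'],d['pixel'],xs.min(),xs.max(),ys.min(),ys.max())
p,R,s=S(); print(p,R.round(3).tolist())
print('proj of model hub top', proj(f,np.array([[.5103,-.2725,.046],[.5103,-.2725,.004]])))
E
```

```text
time: 20.0
tcp_pos: [0.5122, -0.2738, 0.2082]
orientation: [[0.071, 0.014, -0.997], [0.997, 0.003, 0.071], [0.004, -1.0, -0.014]]
ft_force: [-0.2, -0.0, 0.6]
gripper_width: 0.0554
0.85 [324.3, 202.9] 301 347 178 230
[ 0.51259576 -0.27100704  0.2083029 ] [[0.068, 0.014, -0.998], [0.998, 0.004, 0.068], [0.005, -1.0, -0.014]]
proj of model hub top [[324.05907104 211.98511232]
 [323.67692805 201.27993983]]
```

View pics/w16.png

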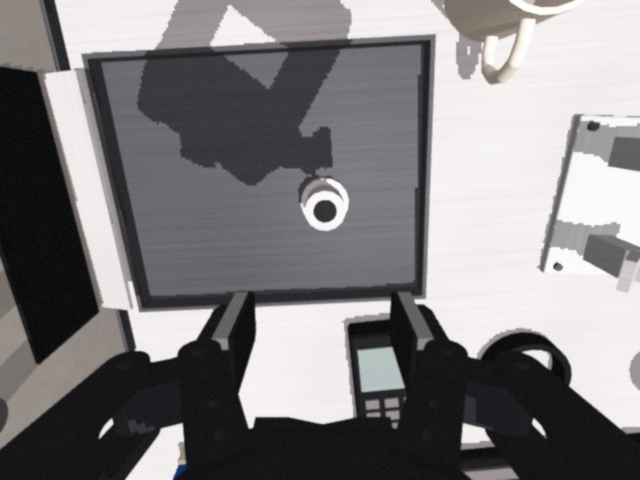

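```bash
python3 - <<'E'
from st import *
print(rel([.5098,-.2725,.017],down(176)))
E
```

```text
([-0.0028, -0.0015, -0.1913], [-0.22, 0.79, -0.12])
```

```bash
python3 -m jog '[{"delta_pos":[-0.0028,-0.0015,-0.04],"dr":[-0.22,0.79,-0.12],"grip":0.35},{"delta_pos":[-0.0028,-0.0015,-0.09],"dr":[-0.22,0.79,-0.12],"grip":0.35},{"delta_pos":[-0.0028,-0.0015,-0.13],"dr":[-0.22,0.79,-0.12],"grip":0.35},{"delta_pos":[-0.0028,-0.0015,-0.16],"dr":[-0.22,0.79,-0.12],"grip":0.35},{"delta_pos":[-0.0028,-0.0015,-0.18],"dr":[-0.22,0.79,-0.12],"grip":0.35},{"delta_pos":[-0.0028,-0.0015,-0.19],"dr":[-0.22,0.79,-0.12],"grip":0.35},{"delta_pos":[-0.0028,-0.0015,-0.19],"dr":[-0.22,0.79,-0.12],"grip":0.35}]'; python3 - <<'E'
from st import *
f=shot('wrist','w17.png'); print(rel([.5098,-.2725,.017],down(176)))
E
```

```text
time: 20.8
tcp_pos: [0.5092, -0.2704, 0.0171]
orientation: [[0.068, -0.002, -0.998], [0.998, 0.002, 0.068], [0.002, -1.0, 0.002]]
ft_force: [-0.9, -0.3, 0.1]
gripper_width: 0.0558
([-0.0003, -0.0011, -0.0015], [-0.02, -0.01, -0.09])
```

View pics/w17.png

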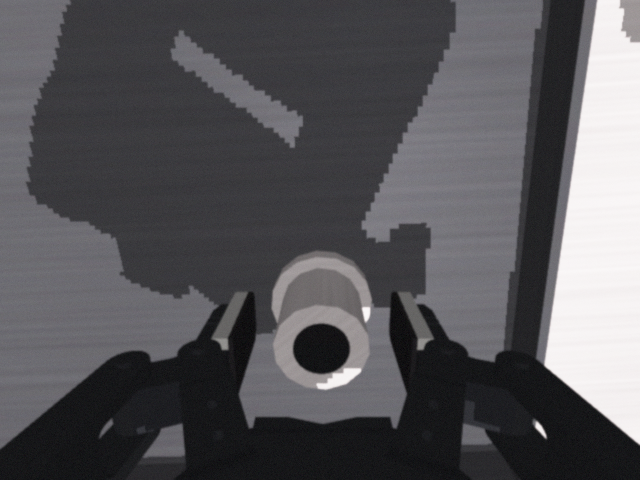

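```bash
python3 -m jog '[{"delta_pos":[0,-0.0005,0],"dr":[0,0,0],"grip":0.55},{"delta_pos":[0,-0.0005,0],"dr":[0,0,0],"grip":0.75},{"delta_pos":[0,-0.0005,0],"dr":[0,0,0],"grip":0.75},{"delta_pos":[0,-0.0005,0],"dr":[0,0,0],"grip":0.75},{"delta_pos":[0,-0.0005,0],"dr":[0,0,0],"grip":0.75}]' 60; python3 - <<'E'
from st import *
print(S()[0],S()[1].round(3).tolist())
E
python3 -m jog '[{"delta_pos":[0,0,0.01],"dr":[0,0,0],"grip":0.75},{"delta_pos":[0,0,0.04],"dr":[0,0,0],"grip":0.75},{"delta_pos":[0,0,0.08],"dr":[0,0,0],"grip":0.75},{"delta_pos":[0,0,0.12],"dr":[0,0,0],"grip":0.75},{"delta_pos":[0,0,0.16],"dr":[0,0,0],"grip":0.75},{"delta_pos":[0,0,0.18],"dr":[0,0,0],"grip":0.75},{"delta_pos":[0,0,0.18],"dr":[0,0,0],"grip":0.75}]'; python3 - <<'E'
from st import *
f=shot('wrist','w18.png'); print(rel([.512,.342,.20],down(184)))
E
```

```text
time: 21.35
tcp_pos: [0.5114, -0.2725, 0.0205]
orientation: [[0.068, 0.003, -0.998], [0.998, -0.001, 0.068], [-0.001, -1.0, -0.003]]
ft_force: [-0.1, 2.3, 7.2]
gripper_width: 0.032
[ 0.51135499 -0.27248463  0.02050173] [[0.068, 0.003, -0.998], [0.998, -0.001, 0.068], [-0.001, -1.0, -0.003]]
time: 22.05
tcp_pos: [0.513, -0.2739, 0.2052]
orientation: [[0.068, 0.009, -0.998], [0.998, -0.007, 0.068], [-0.006, -1.0, -0.009]]
ft_force: [-0.6, -0.8, -2.5]
gripper_width: 0.0321
([0.0002, 0.615, -0.0022], [0.17, 0.31, 7.92])
```

View pics/w18.png

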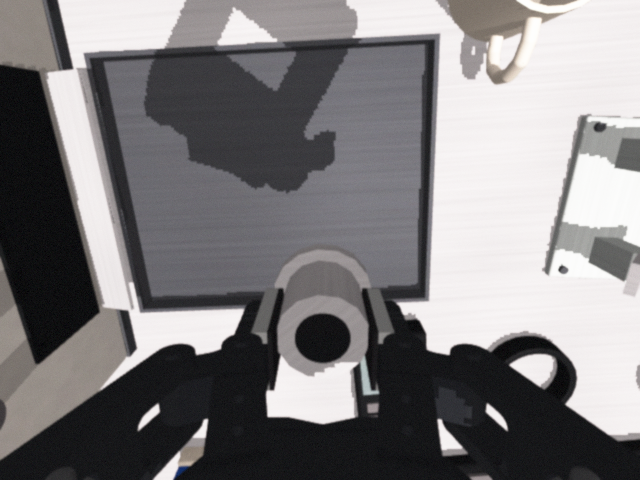

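```bash
python3 -m jog '[{"delta_pos":[0,0.05,0],"dr":[0,0,0.7],"grip":0.75},{"delta_pos":[0,0.1,0],"dr":[0,0,1.4],"grip":0.75},{"delta_pos":[0,0.15,0],"dr":[0,0,2.1],"grip":0.75},{"delta_pos":[0,0.2,0],"dr":[0,0,2.8],"grip":0.75},{"delta_pos":[0,0.25,0],"dr":[0,0,3.5],"grip":0.75},{"delta_pos":[0,0.3,0],"dr":[0,0,4.2],"grip":0.75},{"delta_pos":[0,0.35,0],"dr":[0,0,4.9],"grip":0.75},{"delta_pos":[0,0.4,0],"dr":[0,0,5.6],"grip":0.75},{"delta_pos":[0,0.45,0],"dr":[0.1,0.2,6.3],"grip":0.75},{"delta_pos":[0,0.5,0],"dr":[0.1,0.2,7],"grip":0.75},{"delta_pos":[0,0.55,0],"dr":[0.17,0.31,7.5],"grip":0.75},{"delta_pos":[0,0.59,0],"dr":[0.17,0.31,7.92],"grip":0.75}]'; python3 - <<'E'
from st import *
print(rel([.512,.342,.20],down(184)))
E
```

```text
time: 23.3
tcp_pos: [0.5098, 0.319, 0.1991]
orientation: [[-0.071, -0.004, -0.997], [0.997, -0.002, -0.071], [-0.001, -1.0, 0.005]]
ft_force: [1.2, -0.1, -3.4]
gripper_width: 0.0319
([0.0022, 0.023, 0.0009], [0.09, -0.25, -0.09])
```

```bash
python3 -m jog '[{"delta_pos":[0.0022,0.023,0],"dr":[0.09,-0.25,-0.09],"grip":0.75},{"delta_pos":[0.0022,0.023,-0.03],"dr":[0.09,-0.25,-0.09],"grip":0.75},{"delta_pos":[0.0022,0.023,-0.08],"dr":[0.09,-0.25,-0.09],"grip":0.75},{"delta_pos":[0.0022,0.023,-0.11],"dr":[0.09,-0.25,-0.09],"grip":0.75},{"delta_pos":[0.0022,0.023,-0.12],"dr":[0.09,-0.25,-0.09],"grip":0.75}]'; python3 - <<'E'
from st import *
print(rel([.512,.342,.0215],down(184)))
f=shot('wrist','w19.png');f=shot('side');crop(f,'s19.png',180,70,260,180,3)
E
```

```text
time: 23.8
tcp_pos: [0.5072, 0.34, 0.072]
orientation: [[-0.07, -0.012, -0.997], [0.998, -0.005, -0.07], [-0.004, -1.0, 0.012]]
ft_force: [-0.9, -0.4, -2.9]
gripper_width: 0.0321
([0.0048, 0.002, -0.0505], [0.29, -0.67, -0.01])
```

View pics/w19.png

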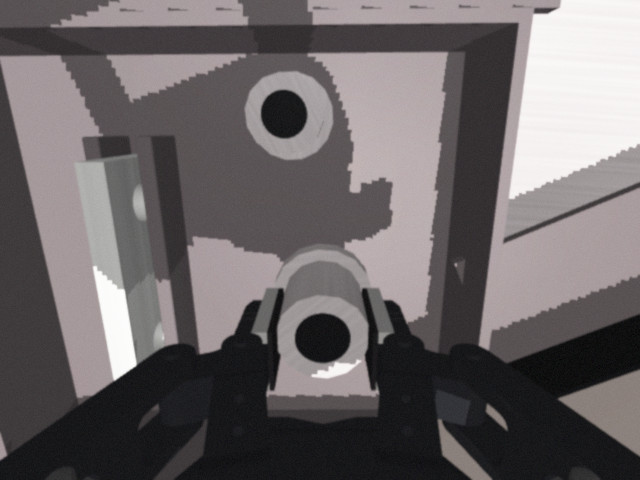

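View pics/s19.png

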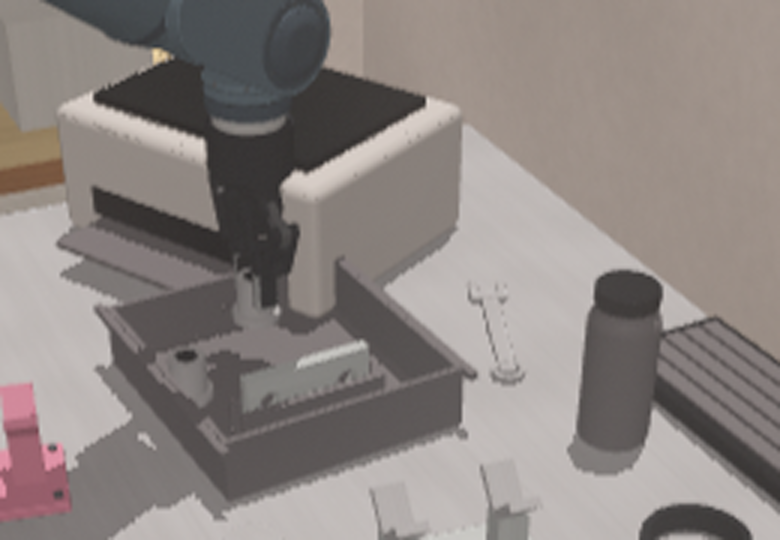

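```bash
python3 -m jog '[{"delta_pos":[0.002,0.001,-0.012],"dr":[0.29,-0.67,0],"grip":0.75},{"delta_pos":[0.002,0.001,-0.026],"dr":[0.29,-0.67,0],"grip":0.75},{"delta_pos":[0.002,0.001,-0.038],"dr":[0.29,-0.67,0],"grip":0.75},{"delta_pos":[0.002,0.001,-0.045],"dr":[0.29,-0.67,0],"grip":0.75},{"delta_pos":[0.002,0.001,-0.047],"dr":[0.29,-0.67,0],"grip":0.75},{"delta_pos":[0.002,0.001,-0.047],"dr":[0.29,-0.67,0],"grip":0.75},{"delta_pos":[0.002,0.001,-0.047],"dr":[0.29,-0.67,0],"grip":0.75}]'; python3 -m jog '[{"delta_pos":[0,0,-0.001],"dr":[0,0,0],"grip":0.75},{"delta_pos":[0,0,-0.002],"dr":[0,0,0],"grip":0.75}]'
```

```text
time: 24.6
tcp_pos: [0.5124, 0.3422, 0.0295]
orientation: [[-0.07, 0.007, -0.998], [0.998, 0.003, -0.07], [0.003, -1.0, -0.007]]
ft_force: [0.2, 0.1, -1.6]
gripper_width: 0.0322
time: 24.8
tcp_pos: [0.5129, 0.3424, 0.0282]
orientation: [[-0.07, 0.008, -0.998], [0.998, 0.004, -0.07], [0.003, -1.0, -0.008]]
ft_force: [0.1, -0.2, -2.2]
gripper_width: 0.0322
```

```bash
python3 -m jog '[{"delta_pos":[0,0,-0.002],"dr":[-0.2,0.3,0],"grip":0.75},{"delta_pos":[0,0,-0.004],"dr":[-0.2,0.3,0],"grip":0.75},{"delta_pos":[0,0,-0.005],"dr":[-0.2,0.3,0],"grip":0.75},{"delta_pos":[0,0,-0.005],"dr":[-0.2,0.3,0],"grip":0.75}]';  python3 -m jog '[{"delta_pos":[0,0,-0.001],"dr":[0,0,0],"grip":0.75},{"delta_pos":[0,0,-0.0015],"dr":[0,0,0],"grip":0.75}]'
```

```text
time: 25.2
tcp_pos: [0.5127, 0.3424, 0.0228]
orientation: [[-0.07, 0.002, -0.998], [0.998, -0.0, -0.07], [-0.0, -1.0, -0.002]]
ft_force: [-0.4, 0.0, -1.9]
gripper_width: 0.0322
time: 25.4
tcp_pos: [0.5127, 0.3424, 0.0216]
orientation: [[-0.07, 0.002, -0.998], [0.998, -0.0, -0.07], [-0.0, -1.0, -0.002]]
ft_force: [-2.0, -1.8, 2.5]
gripper_width: 0.0322
```

Contact. Press lightly, then release.

```bash
python3 -m jog '[{"delta_pos":[0,0,-0.001],"dr":[0,0,0],"grip":0.75},{"delta_pos":[0,0,-0.001],"dr":[0,0,0],"grip":0.75}]';  python3 -m jog '[{"delta_pos":[0,0,0],"dr":[0,0,0],"grip":0.6},{"delta_pos":[0,0,0],"dr":[0,0,0],"grip":0.52},{"delta_pos":[0,0,0],"dr":[0,0,0],"grip":0.45},{"delta_pos":[0,0,0],"dr":[0,0,0],"grip":0.4},{"delta_pos":[0,0,0],"dr":[0,0,0],"grip":0.4},{"delta_pos":[0,0,0],"dr":[0,0,0],"grip":0.4}]'; python3 - <<'E'
from st import *
f=shot('wrist','w20.png');f=shot('side');crop(f,'s20.png',180,70,260,180,3)
E
```

```text
time: 25.6
tcp_pos: [0.5127, 0.3424, 0.0215]
orientation: [[-0.07, 0.001, -0.998], [0.998, -0.001, -0.07], [-0.001, -1.0, -0.001]]
ft_force: [-3.6, -1.5, 5.9]
gripper_width: 0.0324
time: 26.2
tcp_pos: [0.5127, 0.3424, 0.0215]
orientation: [[-0.07, 0.002, -0.998], [0.998, -0.001, -0.07], [-0.001, -1.0, -0.002]]
ft_force: [-0.2, -0.7, 0.2]
gripper_width: 0.0514
```

View pics/w20.png

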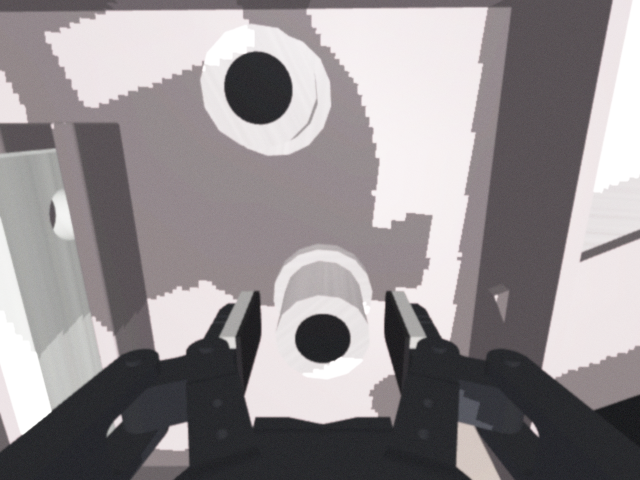

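Released and clear on both sides. Lift straight up, retreat, and check.

```bash
python3 -m jog '[{"delta_pos":[0,0,0.01],"dr":[0,0,0],"grip":0.4},{"delta_pos":[0,0,0.04],"dr":[0,0,0],"grip":0.4},{"delta_pos":[0,0,0.09],"dr":[0,0,0],"grip":0.4},{"delta_pos":[0,0,0.14],"dr":[0,0,0],"grip":0.4},{"delta_pos":[0,0,0.19],"dr":[0,0,0],"grip":0.4},{"delta_pos":[0,0,0.2],"dr":[0,0,0],"grip":0.4},{"delta_pos":[0,-0.05,0.21],"dr":[0,0,0],"grip":0.4},{"delta_pos":[0,-0.1,0.21],"dr":[0,0,0],"grip":0.4},{"delta_pos":[-0.02,-0.15,0.21],"dr":[0,0,0],"grip":0.4},{"delta_pos":[-0.02,-0.15,0.21],"dr":[0,0,0],"grip":0.4},{"delta_pos":[-0.02,-0.15,0.21],"dr":[0,0,0],"grip":0.4}]'; python3 - <<'E'
from st import *
f=shot('wrist','w21.png')
h=shot('side','s21.png'); g=shot('top','t21.png')
for q in ('hub_c','plate_c'):
  for n,fr in(('wrist',f),('side',h)):
    print(q,n,[(round(float(d['p']),2),np.round(d['pixel']).tolist()) for d in spot_in(n,q)][:3])
E
```

```text
time: 27.4
tcp_pos: [0.4925, 0.1916, 0.2317]
orientation: [[-0.068, 0.002, -0.998], [0.998, -0.0, -0.068], [-0.001, -1.0, -0.002]]
ft_force: [0.8, 0.8, 0.4]
gripper_width: 0.051
hub_c wrist [(0.81, [476.0, 235.0]), (0.36, [433.0, 205.0])]
hub_c side [(0.64, [266.0, 183.0])]
plate_c wrist [(0.93, [379.0, 234.0])]
plate_c side [(0.92, [283.0, 198.0])]
```

View pics/w21.png

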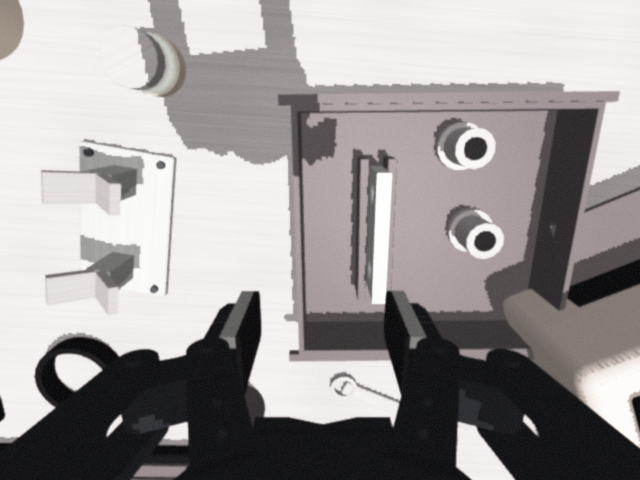

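View pics/s21.png

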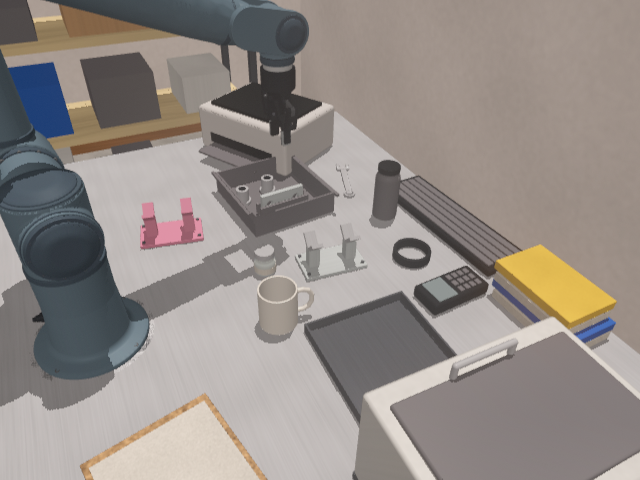

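View pics/t21.png

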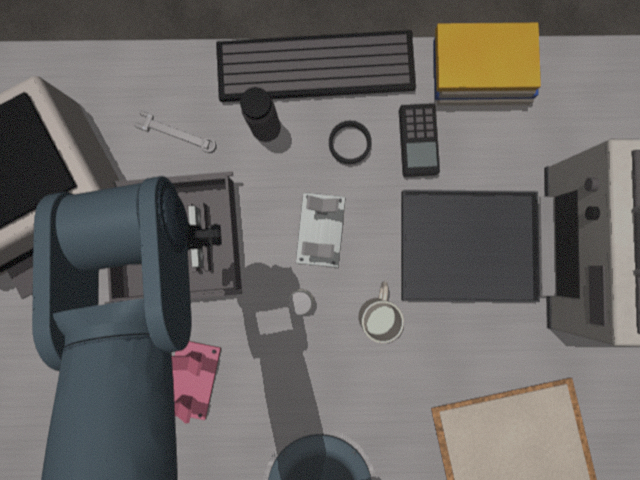

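Tray is empty, the plate stands in the slot, both hubs stand upright in the open side, and the bystanders are where they were. Handing in.

```bash
python3 - <<'E'
from st import *
f=grab_frame('wrist')
print('hub top',at(f,(484.5,240),.047),'packed',at(f,(474,147),.047),'plate ends',at(f,(382,172),.061),at(f,(379,303),.061))
print(S()[2]['dq'].round(3),ticket.finish_job())
E
```

```text
hub top [0.50967507 0.34244602 0.047     ] packed [0.42826178 0.31715125 0.047     ] plate ends [0.45322791 0.23917637 0.061     ] [0.57305491 0.25052509 0.061     ]
the job is handed in; nothing more can be done
[-0.006 -0.003  0.003 -0.     0.003  0.001] None
```

I emptied the catch tray into the tote in the order you asked and handed the job in at about 27.5 s. The hand-in gives no verdict.

- **Plate:** I laid it on the V-rest's +y slope and let go. I then re-gripped it by its upper edge and stood it on its long edge in the slot. It touched down at the floor height I had worked out before I released it.
- **Hub:** I set it flange down on the tote's open side, close to the bay point.

**Last checks**
- **Pictures:** The tray is empty, the plate is in the slot, both hubs are upright, and I saw no bystander out of place. The gripper was clear of everything.
- **Measurements:** The plate's middle is at about (0.513, 0.245), within about 2 mm of the slot's middle. The new hub is at (0.510, 0.342). The packed hub is within about 1–2 mm of where I first measured it, which is camera accuracy.
- **Forces:** The wrist readings I took, which were not continuous, stayed below about 12 N.

**Small disagreements**
- The wrist camera read about 1–2 mm off sideways against the held plate. I centred the plate in the slot by its picture relative to the rails instead.
- The plate hung about 1.4 degrees off vertical in the grip, but it went into the slot without noticeable side force.
- The tool was pushed up 2–3 mm as the fingers closed on the plate in the tray and on the hub. I allowed for that in the placing heights.

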